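# Restack the coffee tins and put the tamper back

## Task

Tidy the barista's table in this order: lift the small yellow-lidded tin off the large red-lidded one and set it aside, flat, on the middle of the black rubber mat; then put the red-lidded tin on the middle of the wooden board with its long sides along the board's, stack the blue-lidded tin on the red one and the yellow-lidded tin on the blue one, each centred on and square with the tin below. Last, stand the tamper upright on the middle of the now empty mat. Leave the green-lidded tin, the cup, the pitcher and the glass where they stand.

Things in the scene. Friction and masses are not known exactly. Their poses are not given: they have to be found in the camera images.
- tin_large_c (a point): Large rectangular coffee tin, bare metal with a red lid, 100 x 66 x 55 mm (long side, short side, height), flat lid and flat base, closed and rigid. The point is its centre, half-way up (27.5 mm above its underside); x along the long side, y along the short side, z up. 0.2 to 0.45 kg. It starts on the table with the small tin on its lid.
- tin_medium_c (a point): Medium rectangular coffee tin, bare metal with a blue lid, 86 x 58 x 48 mm (long side, short side, height), flat lid and flat base, closed and rigid. The point is its centre, half-way up (24 mm above its underside); x along the long side, y along the short side, z up. 0.15 to 0.31 kg. It starts on the table.
- tin_small_c (a point): Small rectangular coffee tin, bare metal with a yellow lid, 70 x 50 x 42 mm (long side, short side, height), flat lid and flat base, closed and rigid. The point is its centre, half-way up (21 mm above its underside); x along the long side, y along the short side, z up. 0.1 to 0.21 kg. It starts lying loose on the lid of the large tin, roughly centred.
- tamper_c (a point): Coffee tamper standing upright, 90 mm tall, 0.24 to 0.5 kg: a steel disc of diameter 58 mm and 22 mm high at the bottom, a thin steel neck of diameter 20 mm, then a black cylindrical handle of diameter 32 mm from 43 to 90 mm above its underside. The point is on its axis, half-way up (45 mm above its underside); z up. It starts on the table.
- board: Fixed wooden board lying on the table, 150 x 110 x 12 mm. Origin at the centre of its underside (its top is 12 mm higher); x along its long side, y along its short side, z up.
- mat: Fixed black rubber tamping mat with thin grey lines, lying on the table, 120 x 100 x 6 mm. Origin at the centre of its underside (its top is 6 mm higher); x along its long side, z up. Empty at the start.
- tin_green_c (a point): Bystander: medium rectangular coffee tin, bare metal with a green lid, 86 x 58 x 48 mm (long side, short side, height), flat lid and flat base, closed and rigid. The point is its centre, half-way up (24 mm above its underside); x along the long side, y along the short side, z up. Not part of the stack; stays on the table where it is.
- cup_c (a point): Bystander: white open ceramic cup, 84 mm across the rim and 60 mm high, loose. The point is on its axis, 30 mm above its underside; z up.
- pitcher_c (a point): Bystander: black milk pitcher with a handle towards its own +y, 80 mm across and 95 mm high, loose, at the left side. The point is on its axis, 47.5 mm above its underside; z up.
- tumbler_c (a point): Bystander: open drinking glass, 66 mm across and 120 mm high, loose, at the right side. The point is on its axis, 60 mm above its underside; z up.
Things that resemble listed ones, but are neither listed nor needed, are in the scene too. What is shaped like the part that bears tin_medium_c but purple is not meant.

How it is judged:
On the way, in this order (a step that is already met when the one before it is completed fails the run):
1. the yellow-lidded tin is set aside flat on the mat and let go (horizontal distance between tin_small_c and mat below 0.025 m and height (world z) of tin_small_c between 0.021 and 0.033 m and angle between tin_small_c's own z axis and vertical below 0.1 rad and contact force between the fingers and tin_small below 0.3 N), for 0.2 s.
2. the red-lidded tin stands on the board, centred and squared, let go (horizontal distance between tin_large_c and board below 0.015 m and height (world z) of tin_large_c between 0.0335 and 0.0455 m and angle between tin_large_c's own z axis and vertical below 0.1 rad and angle between the x axis of tin_large_c and the x axis of board, either way round below 0.26 rad and contact force between the fingers and tin_large below 0.3 N), for 0.2 s.
3. the blue-lidded tin stands on the red one, let go (horizontal distance between tin_large_c and board below 0.015 m and height (world z) of tin_large_c between 0.0335 and 0.0455 m and angle between each of tin_large_c, tin_medium_c's own z axis and vertical below 0.1 rad and angle between the x axis of tin_large_c and the x axis of board, either way round below 0.26 rad and horizontal distance between tin_medium_c and tin_large_c below 0.012 m and height (world z) of tin_medium_c between 0.085 and 0.097 m and angle between the x axis of tin_medium_c and the x axis of tin_large_c, either way round below 0.26 rad and contact force between the fingers and tin_medium below 0.3 N), for 0.2 s.
4. the yellow-lidded tin stands on the blue one, let go (horizontal distance between tin_large_c and board below 0.015 m and height (world z) of tin_large_c between 0.0335 and 0.0455 m and angle between each of tin_large_c, tin_medium_c, tin_small_c's own z axis and vertical below 0.1 rad and angle between the x axis of tin_large_c and the x axis of board, either way round below 0.26 rad and horizontal distance between tin_medium_c and tin_large_c below 0.012 m and height (world z) of tin_medium_c between 0.085 and 0.097 m and angle between the x axis of tin_medium_c and the x axis of tin_large_c, either way round below 0.26 rad and horizontal distance between tin_small_c and tin_medium_c below 0.012 m and height (world z) of tin_small_c between 0.13 and 0.142 m and angle between the x axis of tin_small_c and the x axis of tin_medium_c, either way round below 0.26 rad and contact force between the fingers and tin_small below 0.3 N), for 0.2 s.
5. the tamper stands upright on the mat, let go (horizontal distance between tamper_c and mat below 0.015 m and height (world z) of tamper_c between 0.045 and 0.057 m and angle between tamper_c's own z axis and vertical below 0.1 rad and contact force between the fingers and tamper below 0.3 N), for 0.2 s.
At the end, for the whole second after the job is handed in: Red tin flat on the board, within 15 mm of its centre; blue flat on red and yellow flat on blue, each within 12 mm of the centre below; long sides within 15 degrees of what is below; tamper upright on the mat within 15 mm of its centre; all released and at rest (horizontal distance between tin_large_c and board below 0.015 m and height (world z) of tin_large_c between 0.0335 and 0.0455 m and angle between each of tin_large_c, tin_medium_c, tin_small_c, tamper_c's own z axis and vertical below 0.1 rad and angle between the x axis of tin_large_c and the x axis of board, either way round below 0.26 rad and horizontal distance between tin_medium_c and tin_large_c below 0.012 m and height (world z) of tin_medium_c between 0.085 and 0.097 m and angle between the x axis of tin_medium_c and the x axis of tin_large_c, either way round below 0.26 rad and horizontal distance between tin_small_c and tin_medium_c below 0.012 m and height (world z) of tin_small_c between 0.13 and 0.142 m and angle between the x axis of tin_small_c and the x axis of tin_medium_c, either way round below 0.26 rad and horizontal distance between tamper_c and mat below 0.015 m and height (world z) of tamper_c between 0.045 and 0.057 m and linear speed of each of tin_large, tin_medium, tin_small, tamper, tin_green, cup, pitcher, tumbler below 0.02 m/s); the robot touches nothing.
It fails at once if the green-lidded tin, the cup, the pitcher or the glass was moved by more than 25 mm or tipped over (distance of any of tin_green_c, cup_c, pitcher_c, tumbler_c from where it was at the start of the episode above 0.025 m or angle between any of tin_green_c, cup_c, pitcher_c, tumbler_c's own z axis and vertical above 0.4 rad).
It also fails if it takes over 144 s, if anything falls off the work surface, if the arm or the gripper's body presses on something with over 40 N, if the wrist force passes 120 N, or if a joint passes its speed limit or range.

## Robot

A 6-joint arm with a two-finger parallel gripper is mounted at the origin on the work surface. World frame = base frame: x ahead of the robot, y to its left, z up, the work surface at z = 0. Lengths are in m, angles in rad, forces in N, time in s.
With the tool pointing down it reaches from about 0.35 to 0.975 m from the base axis. Payload 4.9 kg.
Tool frame: the origin (TCP) lies at the very end of the fingers, on their centre line; the grasp point (between the pads) lies 19 mm behind it; z points along the fingers, y is the direction in which the jaws open and shut (so a half turn about z gives the same grasp; the last joint's range is limited). The gripper opens to 85 mm and grips with 20 to 120 N. Pads are 22 mm wide; open, the fingers measure 114 mm over their backs; the gripper's body (76 mm by 85 mm) begins 54 mm behind the grasp point. The pads swing forward as they close: fully open they stand 13 mm farther back than shut.
Start: joints at [1.107, 0.053, 1.613, -0, 1.476, -0.119], TCP at [0.211, 0.588, 0.231] pointing down, gripper open.
Joint ranges: [-3.01, 3.01], [-1.01, 2.22], [0.06, 2.58], [-1.02, 4.17], [0.09, 2.62], [-3.14, 3.14]. Speed limits (rad/s): [2.57, 2.57, 3.14, 3.14, 3.14, 3.14].

## Interface

Orientations are given as a unit quaternion [w, x, y, z].
In Python, from plant import monitor, eyes, manip gives the robot as it stands.
- The arm moves only by the tool step_arm, never from a script. Its argument "motion" is a list of rows, each a list of 7 numbers: the shift along the world's x, y, z scaled (see below), then the turn, a rotation vector about the world's x, y, z scaled (see below), then the closure in counts, from 0 (fully open) to 255 (shut). In form: [[x, y, z, ax, ay, az, grip], ...]. A call has 1 to 10 rows; each row is the pose to reach, as a shift and turn from the pose commanded when the call began; what a row does not reach only later rows make up. The controller multiplies each number of a shift by 0.5 m and each number of a turn by 1.5 rad. A row lasts 1/10 s, in which the tool goes at most 50 mm and 8.59 degrees, less where a joint would pass 70% of its speed; a pose out of reach is approached as far as the arm can. A call with a number of a shift or a turn outside -1 to 1 is refused whole. A call with a gripper value outside its range is refused whole. The fingers move at their own pace and stop on an object; the grip force is fixed at half the most. Time passes only in rows, so rows that repeat a pose let the fingers close. It gives the time, the measured TCP pose, the force and the opening at its end, in the units of the state.
- monitor.state(): the state, without advancing time (a new reading comes with each control period).
- eyes.grab_frame(name): name is "side" or "top"; returns a dict with "pixels" (480x640x3 uint8, red, green, blue), "mtx" (3x3 intrinsics, pixels), "dist" ([k1, k2, p1, p2, k3] as OpenCV has them; the pictures are not rectified), "rvec" (rotation vector, rad) and "tvec" (3), from world to camera coordinates, as OpenCV has them. Camera axes: x right, y down, z forward; pixel columns grow to the right and rows downward; lengths in m; the calibration is good to about 2 mm. A picture is of the moment at which its call begins. There is no depth.
- manip.job_done(): hands the job in, once; it reports no verdict.
Trained networks look in the newest picture that a camera, given by its name, has taken for a name from the list of things; names that differ only in an ending like _2 or _b are one class to them, and where a whole thing is asked for, a point or a joint stands for the part that bears it (a point fixed in the world has none). Each returns a list of dicts, best first, with "p" (0 to 1); they miss things now and then, are a little off and sometimes report something else, mostly with a low value. They report only what shows in the picture. A call takes as long as a camera call. They do not tell look-alikes from the thing itself.
- eyes.look_for(name, camera): "box" ([centre column, centre row, width, height] in pixels, round what is visible of it).
- eyes.pinpoint(name, camera): "uv" ([column, row] in pixels: a listed point, or the origin of a listed thing).
The state is a dict: "time": time; "joint_pos": joint angles; "joint_vel": joint speeds; "joint_efforts": joint torques, N m; "tool_pos": TCP position; "tool_rot": TCP orientation; "contact_force": force on the tool from outside, world axes, zero at the start; "ft_torque": the same for the moment, N m; "gripper_width": opening from 0.0 (shut) to 1.0 (fully open).
Only numpy, scipy, OpenCV 4.12 (cv2) and the standard library are available. Lean on these libraries where they do the work, as an engineer would, in place of code of your own. Each camera call takes 0.05 s, during which the arm holds its last target.

## Working session

There is one attempt and no reset: what is moved stays moved. The work goes in short steps, Python scripts to look and compute and a tool call to move; the robot and the scene stay as the last step left them, time stands still between calls to the robot, and variables do not carry over. Pictures are saved under pics/ and viewed, and the job is handed in when it is done.

Besides the shell and the picture viewer there is one more tool, called after "Request:" as name(argument=value, ...) on one line, values as JSON. step_arm: Moves the arm, as the interface text tells. Its arguments: {"type":"object","properties":{"motion":{"type":"array","items":{"type":"array","items":{"type":"number"}}}},"required":["motion"]}

```bash
ls; mkdir -p pics
python3 - <<'E'
from plant import monitor, eyes, manip
import cv2
print(monitor.state())
for c in("side","top"):
    f=eyes.grab_frame(c); cv2.imwrite(f"pics/{c}0.png",f["pixels"][:,:,::-1])
    print(c,f["mtx"],f["dist"],f["rvec"],f["tvec"])
E
```

```text
pics
{'time': 0.0, 'joint_pos': array([ 1.10697301e+00,  5.33759984e-02,  1.61429362e+00,  4.06846815e-06,
        1.47599560e+00, -1.19009468e-01]), 'joint_vel': array([-0.00029395,  0.00026006,  0.00082631, -0.00016564, -0.00020992,
       -0.00115919]), 'joint_efforts': array([-1.41432665e-03, -3.93660808e+01, -3.70189834e+01, -1.26692903e-04,
        6.91281661e-03, -1.06417292e-05]), 'tool_pos': array([0.21098743, 0.58765006, 0.23005138]), 'tool_rot': array([-2.99673578e-04,  1.71554184e-01,  9.85174141e-01, -9.92010777e-04]), 'contact_force': array([-0.16247427,  0.04128429, -0.03403645]), 'ft_torque': array([ 0.0110076 , -0.00957285,  0.03980396]), 'gripper_width': 1.0007012244167075}
side [[531.20156679   0.         317.93429   ]
 [  0.         531.20156679 232.56927046]
 [  0.           0.           1.        ]] [0.02961818 0.         0.         0.         0.        ] [ 2.1744202  -0.71292196  0.33575162] [-0.35938689  0.23325951  1.38805233]
top [[440.62155041   0.         314.68083515]
 [  0.         440.62155041 246.40607534]
 [  0.           0.           1.        ]] [-0.08310262  0.          0.          0.          0.        ] [ 2.16651077 -2.11345912  0.14492903] [0.00774396 0.47117773 1.37475724]
```

View pics/side0.png

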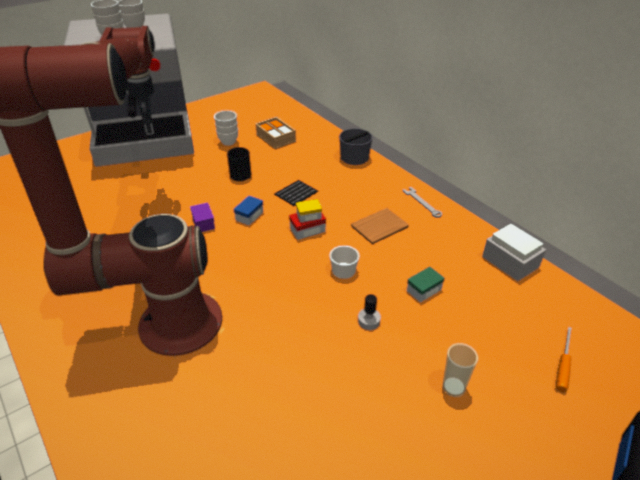

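View pics/top0.png

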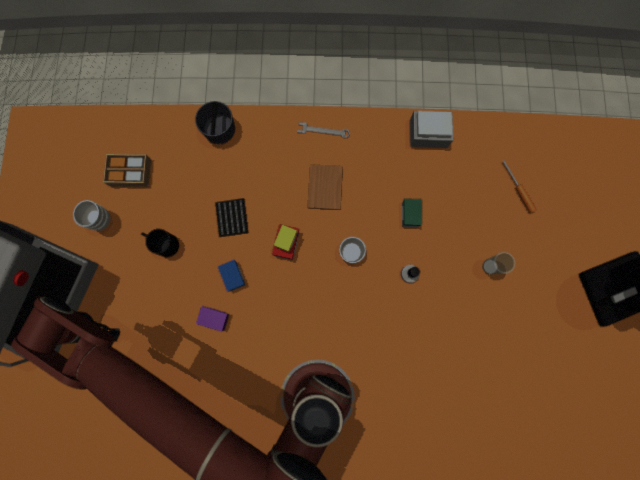

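```bash
cat > h.py <<'E'
from plant import monitor, eyes, manip
import cv2, numpy as np
def cam(c):
    return eyes.grab_frame(c)
def ray(f,uv):
    R=cv2.Rodrigues(np.array(f["rvec"],float))[0]; t=np.array(f["tvec"],float).ravel()
    n=cv2.undistortPoints(np.array([[uv]],float),f["mtx"],f["dist"])[0,0]
    return -R.T@t, R.T@np.array([n[0],n[1],1])
def atz(f,uv,z):
    o,d=ray(f,uv); return o+d*(z-o[2])/d[2]
def proj(f,P):
    return cv2.projectPoints(np.array(P,float).reshape(-1,3),np.array(f["rvec"],float),np.array(f["tvec"],float),f["mtx"],f["dist"])[0].reshape(-1,2)
def axes(f,box,z):
    pass
def gray_lid(f,lo,hi,roi=None):
    hsv=cv2.cvtColor(f["pixels"],cv2.COLOR_RGB2HSV)
    m=cv2.inRange(hsv,np.array(lo),np.array(hi))
    return m
E
python3 - <<'E'
from h import *
F={c:cam(c) for c in("top","side")}
H=dict(tin_large_c=.0275,tin_medium_c=.024,tin_small_c=.076,tamper_c=.045,board=0,mat=0,tin_green_c=.024,cup_c=.03,pitcher_c=.0475,tumbler_c=.06)
for n,z in H.items():
    for c in F:
        for d in eyes.pinpoint(n,c)[:3]:
            print(n,c,np.round(d["uv"],1),round(d["p"],2),np.round(atz(F[c],d["uv"],z),3))
E
```

```text
tin_large_c top [287.3 243. ] 0.66 [0.481 0.108 0.028]
tin_large_c side [304.4 223.9] 0.72 [0.477 0.113 0.028]
tin_medium_c top [230.6 276. ] 0.67 [0.37  0.287 0.024]
tin_medium_c top [211.7 318. ] 0.59 [0.235 0.341 0.024]
tin_medium_c side [243.8 212.5] 0.79 [0.356 0.28  0.024]
tin_medium_c side [201.3 217. ] 0.65 [0.236 0.339 0.024]
tin_small_c top [287.5 237.6] 0.79 [0.49  0.104 0.076]
tin_small_c side [306.2 209.1] 0.84 [0.489 0.12  0.076]
tamper_c top [412.5 269.3] 0.5 [ 0.404 -0.291  0.045]
tamper_c top [352.1 251.3] 0.45 [ 0.456 -0.1    0.045]
tamper_c side [369.9 308.7] 0.83 [ 0.4   -0.287  0.045]
board top [325.5 187. ] 0.73 [ 0.678 -0.011  0.   ]
board side [379.3 227. ] 0.97 [ 0.68  -0.012  0.   ]
mat top [228.2 215.2] 0.85 [0.574 0.311 0.   ]
mat side [298.1 191.1] 0.65 [0.583 0.302 0.   ]
tin_green_c top [413.9 211.9] 0.68 [ 0.594 -0.302  0.024]
tin_green_c top [324.2 186.6] 0.67 [ 0.672 -0.007  0.024]
tin_green_c top [495.5 265.9] 0.67 [ 0.423 -0.567  0.024]
tin_green_c side [426.9 286.6] 0.57 [ 0.592 -0.304  0.024]
cup_c top [352.8 251.9] 0.69 [ 0.457 -0.103  0.03 ]
cup_c side [371.8 309.5] 0.36 [ 0.412 -0.282  0.03 ]
pitcher_c top [162.6 241.6] 0.87 [0.473 0.509 0.048]
pitcher_c side [239.1 164.1] 0.91 [0.471 0.505 0.048]
tumbler_c top [496.3 264.6] 0.56 [ 0.423 -0.555  0.06 ]
tumbler_c side [457.2 373.1] 0.75 [ 0.423 -0.559  0.06 ]
tumbler_c side [307.6 221.9] 0.66 [0.468 0.082 0.06 ]
```

The top view shows the tins (red/yellow at 286,240; blue 231,276; green 413,212; purple decoy 212,319), the mat at 231,217, the board at 325,187 and the tamper at 412,272. The side view agrees. Next I'll zoom in.

Run:
```python
import cv2,numpy as np
t=cv2.imread("pics/top0.png");s=cv2.imread("pics/side0.png")
a=cv2.resize(t[160:300,200:350],(600,560),interpolation=cv2.INTER_CUBIC)
b=cv2.resize(s[160:280,220:420],(800,480),interpolation=cv2.INTER_CUBIC)
cv2.imwrite("pics/z1.png",a);cv2.imwrite("pics/z2.png",b)
c=np.hstack([cv2.resize(t[240:300,380:440],(400,400),interpolation=cv2.INTER_CUBIC),cv2.resize(s[280:340,340:400],(400,400),interpolation=cv2.INTER_CUBIC)])
cv2.imwrite("pics/z3.png",c)
```

```text
(no output)
```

View pics/z1.png

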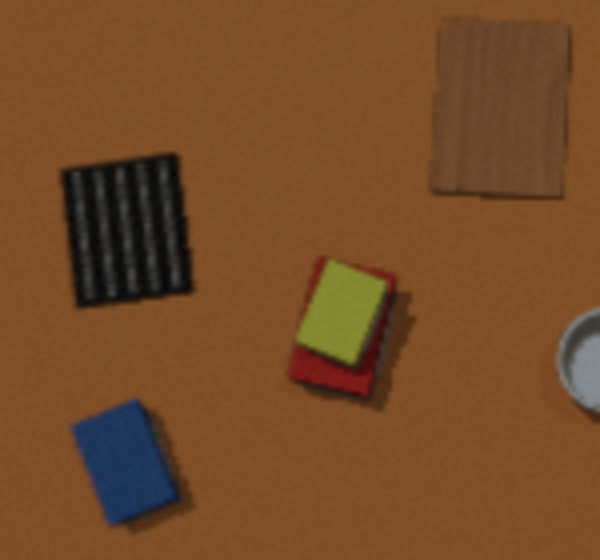

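View pics/z2.png

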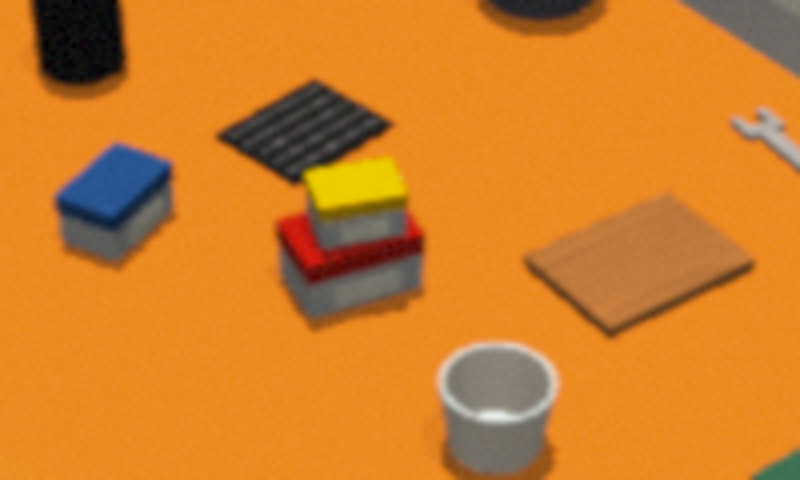

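View pics/z3.png

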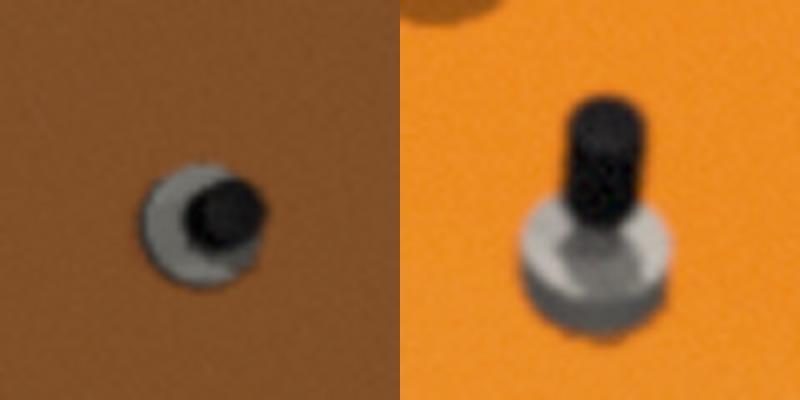

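```bash
cat >> h.py <<'E'
from scipy.optimize import minimize
def corners(p,L,W,z0,z1):
    x,y,a=p[:3]; c,s=np.cos(a),np.sin(a)
    return np.array([[x+c*i*L/2-s*j*W/2,y+s*i*L/2+c*j*W/2,z] for z in(z0,z1) for i,j in((1,1),(1,-1),(-1,-1),(-1,1))])
S=6
def hullmask(f,P,roi):
    x0,y0,w,h=roi
    uv=(proj(f,P)-[x0,y0]+.5)*S-.5
    m=np.zeros((h*S,w*S),np.uint8)
    hu=cv2.convexHull(uv.astype(np.float32))
    cv2.fillPoly(m,[np.round(hu*256).astype(np.int32)],255,shift=8)
    return cv2.resize(m,(w,h),interpolation=cv2.INTER_AREA)/255.
def col(name,hsv):
    h,s,v=[hsv[...,i].astype(int) for i in range(3)]
    if name=="blue": return (h>95)&(h<125)&(s>110)&(v>40)
    if name=="red": return ((h<5)|(h>174))&(s>150)&(v>50)
    if name=="yellow": return (h>22)&(h<36)&(s>150)&(v>50)
    if name=="green": return (h>50)&(h<90)&(s>80)&(v>25)
    if name=="dark": return (v<75)&(s<90)
def fit(F,name,L,W,z0,z1,p0,ignore=None,masks=None,verbose=True):
    data=[]
    for c,f in F.items():
        uv=proj(f,[[p0[0],p0[1],(z0+z1)/2]])[0]
        roi=(int(uv[0])-35,int(uv[1])-35,70,70)
        x0,y0,w,h=roi
        hsv=cv2.cvtColor(cv2.GaussianBlur(f["pixels"],(0,0),.6),cv2.COLOR_RGB2HSV)[y0:y0+h,x0:x0+w]
        m=(col(name,hsv) if masks is None else masks[c][y0:y0+h,x0:x0+w]).astype(np.uint8)
        n,lab,st,ce=cv2.connectedComponentsWithStats(m)
        if n>1: m=(lab==1+np.argmax(st[1:,4])).astype(float)
        wt=np.ones((h,w))
        if ignore is not None: wt=1-(cv2.dilate(hullmask(f,ignore,roi),np.ones((3,3)))>0)
        data.append((f,roi,m,wt))
    def cost(p):
        return sum((wt*abs(hullmask(f,corners(p,L,W,z0,z1),roi)-m)).sum() for f,roi,m,wt in data)
    best=None
    for da in(-.2,0,.2):
        sim=np.array(p0)+np.array([[0,0,da],[.012,0,da],[0,.012,da],[0,0,da+.15]])
        r=minimize(cost,p0,method="Nelder-Mead",options=dict(initial_simplex=sim,xatol=2e-5,fatol=1e-3))
        if best is None or r.fun<best.fun:best=r
    if verbose: print(name,list(F),"xy",np.round(best.x[:2],4),"yaw deg",round(np.degrees(best.x[2]),1),"cost",round(best.fun,1),"area",[int(d[2].sum()) for d in data])
    return best.x
E
cat > m1.py <<'E'
from h import *
F={c:cam(c) for c in("top","side")}
for FF in ({"top":F["top"]},{"side":F["side"]},F):
    for lh in (.012,.015,.018):
        print("lid",lh)
        ys=fit(FF,"yellow",.07,.05,.097-lh,.097,[.485,.11,-.3])
        fit(FF,"red",.1,.066,.055-lh,.055,[.48,.11,-.3],ignore=corners(ys,.07,.05,.055,.097))
        fit(FF,"blue",.086,.058,.048-lh,.048,[.365,.283,.35])
        fit(FF,"green",.086,.058,.048-lh,.048,[.592,-.303,0])
    fit(FF,"dark",.12,.1,0,.006,[.575,.308,.1])
for c in F:
    hsv=cv2.cvtColor(F[c]["pixels"],cv2.COLOR_RGB2HSV)
    for P in ([.68,-.01,.012],[.58,.05,0]):
        u,v=proj(F[c],[P])[0].astype(int); print(c,hsv[v-2:v+3,u-2:u+3].reshape(-1,3).mean(0),hsv[v-2:v+3,u-2:u+3].reshape(-1,3).std(0))
E
python3 m1.py
```

```text
lid 0.012
yellow ['top'] xy [0.4873 0.1106] yaw deg -20.6 cost 31.4 area [358]
red ['top'] xy [0.4829 0.1131] yaw deg -12.1 cost 24.5 area [177]
blue ['top'] xy [0.3704 0.2816] yaw deg 22.1 cost 68.3 area [454]
green ['top'] xy [ 0.5884 -0.2909] yaw deg -3.3 cost 85.5 area [419]
lid 0.015
yellow ['top'] xy [0.4876 0.1109] yaw deg -19.9 cost 35.3 area [358]
red ['top'] xy [0.4839 0.1128] yaw deg -12.0 cost 24.7 area [177]
blue ['top'] xy [0.3711 0.2828] yaw deg 22.2 cost 74.2 area [454]
green ['top'] xy [ 0.5906 -0.292 ] yaw deg -4.6 cost 94.0 area [419]
lid 0.018
yellow ['top'] xy [0.4879 0.1107] yaw deg -20.0 cost 38.5 area [358]
red ['top'] xy [0.484  0.1131] yaw deg -12.0 cost 25.7 area [177]
blue ['top'] xy [0.3707 0.2827] yaw deg 23.3 cost 78.2 area [454]
green ['top'] xy [ 0.5893 -0.2913] yaw deg -2.7 cost 101.0 area [419]
dark ['top'] xy [0.5687 0.2992] yaw deg 13.4 cost 199.0 area [885]
lid 0.012
yellow ['side'] xy [0.4913 0.1114] yaw deg -26.8 cost 31.2 area [284]
red ['side'] xy [0.4856 0.1084] yaw deg -11.5 cost 39.2 area [258]
blue ['side'] xy [0.3747 0.2782] yaw deg 30.4
[... 1358 characters left out ...]
w deg 3.8 cost 233.6 area [419, 487]
lid 0.018
yellow ['top', 'side'] xy [0.489  0.1116] yaw deg -23.4 cost 121.7 area [358, 284]
red ['top', 'side'] xy [0.4845 0.1137] yaw deg -11.7 cost 92.7 area [177, 258]
blue ['top', 'side'] xy [0.3729 0.2824] yaw deg 27.5 cost 190.9 area [454, 319]
green ['top', 'side'] xy [ 0.5932 -0.2926] yaw deg 4.6 cost 267.0 area [419, 487]
dark ['top', 'side'] xy [0.5679 0.2986] yaw deg 11.5 cost 417.2 area [885, 444]
top [ 13.04 152.96 107.08] [0.34409301 2.06842936 1.64730082]
top [ 13.48 178.04 127.84] [0.49959984 2.04899976 0.88      ]
side [ 13.96 175.32 191.6 ] [0.34409301 2.69399332 1.62480768]
side [ 15.84 218.56 236.6 ] [0.36660606 2.69933325 0.56568542]
```

```bash
cat >> h.py <<'E'
def overlay(f,items,roi,k,fn):
    x0,y0,w,h=roi
    im=cv2.resize(f["pixels"][y0:y0+h,x0:x0+w,::-1],(w*k,h*k),interpolation=cv2.INTER_CUBIC)
    im=np.clip(im.astype(float)*1.5,0,255).astype(np.uint8)
    for P in items:
        uv=(proj(f,P)-[x0,y0]+.5)*k-.5
        n=len(uv)//2
        for q in(uv[:n],uv[n:]):
            cv2.polylines(im,[np.round(q*16).astype(np.int32)],True,(255,255,255),1,cv2.LINE_AA,shift=4)
    cv2.imwrite(fn,im)
E
python3 - <<'E'
from h import *
F={c:cam(c) for c in("top","side")}
a=np.radians
it=[corners([.4888,.111,a(-22)],.07,.05,.055,.097),corners([.483,.112,a(-12)],.1,.066,0,.055),corners([.371,.281,a(24)],.086,.058,0,.048),
corners([.575,.306,a(8)],.12,.1,0,.006),corners([.68,-.012,a(0)],.15,.11,0,.012)]
overlay(F["top"],it,(205,155,150,145),5,"pics/o1.png")
overlay(F["side"],it,(225,165,195,110),4,"pics/o2.png")
for c,n in(("top","blue"),("side","blue"),("top","yellow")):
    print(c,n,hullmask(F[c],(it[2] if n=="blue" else it[0]),(200,150,200,200)).sum())
E
```

```text
top blue 591.2549019607843
side blue 666.7411764705882
top yellow 431.4980392156863
```

View pics/o1.png

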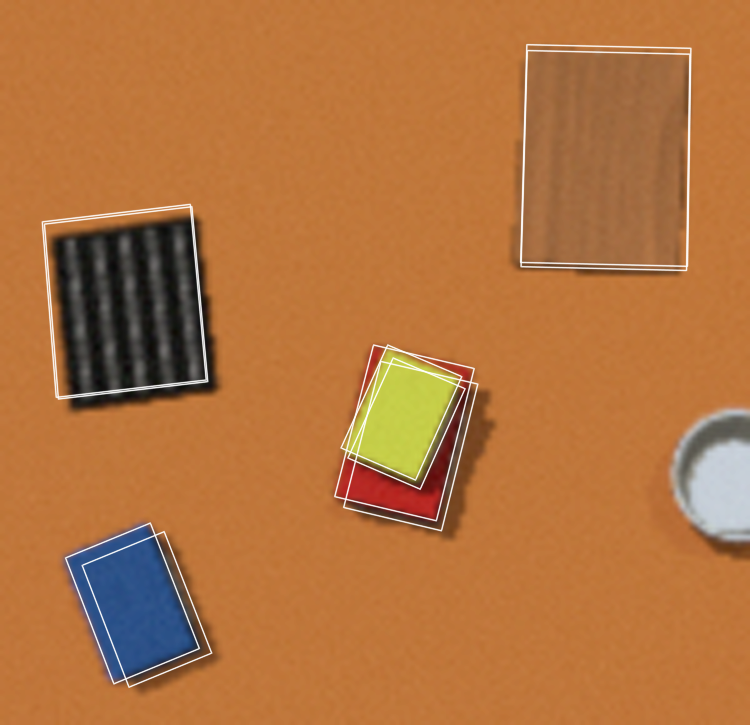

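View pics/o2.png

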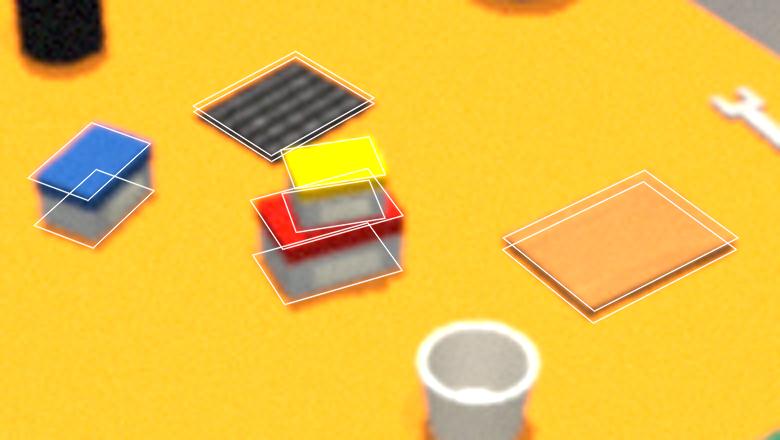

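```bash
cat >> h.py <<'E'
def matmask(f):
    hsv=cv2.cvtColor(f["pixels"],cv2.COLOR_RGB2HSV)
    m=((hsv[...,1]<110)).astype(np.uint8)
    return cv2.morphologyEx(m,cv2.MORPH_CLOSE,np.ones((3,3),np.uint8))
def boardmask(f,side):
    b=cv2.GaussianBlur(f["pixels"],(0,0),1)
    hsv=cv2.cvtColor(b,cv2.COLOR_RGB2HSV).astype(int)
    m=(hsv[...,1]<(197 if side else 165))
    if side: m|=hsv[...,2]<150
    return m.astype(np.uint8)
E
python3 - <<'E'
from h import *
F={c:cam(c) for c in("top","side")}
mm={c:matmask(F[c]) for c in F}; bm={c:boardmask(F[c],c=="side") for c in F}
R=[]
for FF in ({"top":F["top"]},{"side":F["side"]},F):
    R.append((fit(FF,"mat",.12,.1,0,.006,[.57,.303,.12],masks=mm),fit(FF,"board",.15,.11,0,.012,[.68,-.012,0.],masks=bm)))
for c,roi,k in(("top",(205,155,150,145),5),("side",(225,165,195,110),4)):
    overlay(F[c],[corners(R[2][0],.12,.1,0,.006),corners(R[2][1],.15,.11,0,.012)],roi,k,f"pics/o3{c}.png")
    x0,y0,w,h=roi
    cv2.imwrite(f"pics/m3{c}.png",np.hstack([cv2.resize(m[c][y0:y0+h,x0:x0+w]*255,None,fx=2,fy=2) for m in(mm,bm)]))
E
```

```text
mat ['top'] xy [0.5684 0.2998] yaw deg 8.6 cost 162.4 area [921]
board ['top'] xy [ 0.6788 -0.0089] yaw deg -0.2 cost 90.5 area [1389]
mat ['side'] xy [0.5757 0.3026] yaw deg 10.1 cost 163.3 area [487]
board ['side'] xy [ 0.6831 -0.0089] yaw deg -1.8 cost 112.1 area [1094]
mat ['top', 'side'] xy [0.5679 0.3005] yaw deg 11.2 cost 332.7 area [921, 487]
board ['top', 'side'] xy [ 0.68   -0.0092] yaw deg -2.0 cost 207.8 area [1389, 1094]
```

View pics/o3top.png

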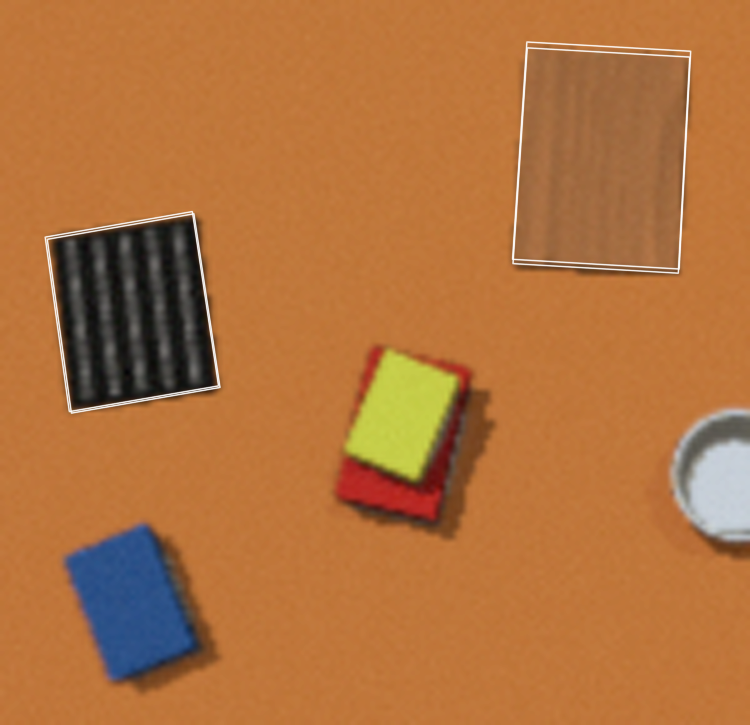

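View pics/o3side.png

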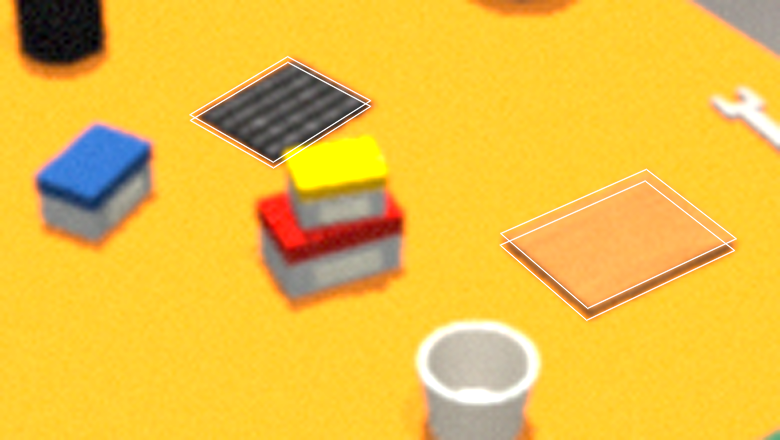

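View pics/m3top.png

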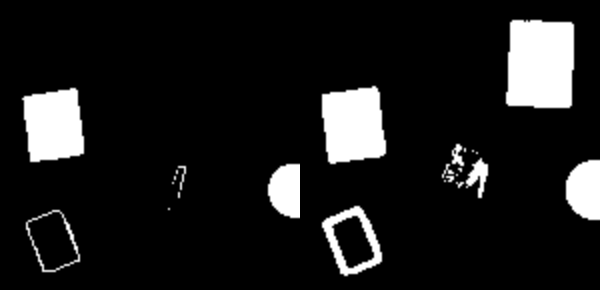

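```bash
python3 - <<'E'
s=open('h.py').read()
s=s.replace("corners(p,L,W,z0,z1),roi)-m","corners(p,L*p[3],W*p[3],z0,z1),roi)-m")
s=s.replace("sim=np.array(p0)+np.array([[0,0,da],[.012,0,da],[0,.012,da],[0,0,da+.15]])","q=np.array(list(p0)+[.97]); sim=q+np.array([[0,0,da,0],[.012,0,da,0],[0,.012,da,0],[0,0,da+.15,0],[0,0,da,-.05]])")
s=s.replace("minimize(cost,p0,","minimize(cost,q,").replace('"cost",','"sc",round(best.x[3],3),"cost",')
open('h.py','w').write(s)
E
cat > m2.py <<'E'
from h import *
F={c:cam(c) for c in("top","side")}
mm={c:matmask(F[c]) for c in F}; bm={c:boardmask(F[c],c=="side") for c in F}
lh=.012
for FF in ({"top":F["top"]},{"side":F["side"]},F):
    fit(FF,"mat",.12,.1,0,.006,[.57,.303,.12],masks=mm),fit(FF,"board",.15,.11,0,.012,[.68,-.012,0.],masks=bm)
    ys=fit(FF,"yellow",.07,.05,.097-lh,.097,[.485,.11,-.3])
    fit(FF,"red",.1,.066,.055-lh,.055,[.48,.11,-.3],ignore=corners(ys,.07,.05,.055,.097))
    fit(FF,"blue",.086,.058,.048-lh,.048,[.365,.283,.35])
    fit(FF,"green",.086,.058,.048-lh,.048,[.592,-.303,0])
E
python3 m2.py
```

```text
mat ['top'] xy [0.5668 0.2988] yaw deg 9.8 sc 0.924 cost 36.5 area [929]
board ['top'] xy [ 0.678 -0.009] yaw deg -1.4 sc 0.966 cost 39.3 area [1384]
yellow ['top'] xy [0.4878 0.1108] yaw deg -21.1 sc 0.957 cost 21.2 area [357]
red ['top'] xy [0.4799 0.1125] yaw deg -11.2 sc 0.936 cost 12.5 area [176]
blue ['top'] xy [0.371  0.2818] yaw deg 23.8 sc 0.929 cost 23.4 area [452]
green ['top'] xy [ 0.5898 -0.2917] yaw deg -0.3 sc 0.905 cost 11.1 area [421]
mat ['side'] xy [0.5707 0.2985] yaw deg 9.6 sc 0.857 cost 32.5 area [489]
board ['side'] xy [ 0.6816 -0.0094] yaw deg -2.1 sc 0.951 cost 37.9 area [1099]
yellow ['side'] xy [0.4918 0.1119] yaw deg -24.4 sc 0.94 cost 22.2 area [282]
red ['side'] xy [0.4821 0.1066] yaw deg -12.5 sc 0.92 cost 19.6 area [262]
blue ['side'] xy [0.373  0.2773] yaw deg 25.6 sc 0.892 cost 19.6 area [322]
green ['side'] xy [ 0.5912 -0.2959] yaw deg 0.1 sc 0.884 cost 28.2 area [480]
mat ['top', 'side'] xy [0.569  0.2991] yaw deg 9.4 sc 0.9 cost 115.4 area [929, 489]
board ['top', 'side'] xy [ 0.6795 -0.0093] yaw deg -1.3 sc 0.962 cost 113.8 area [1384, 1099]
yellow ['top', 'side'] xy [0.4888 0.1113] yaw deg -21.9 sc 0.948 cost 61.6 area [357, 282]
red ['top', 'side'] xy [0.4827 0.1107] yaw deg -12.4 sc 0.95 cost 64.9 area [176, 262]
blue ['top', 'side'] xy [0.3716 0.2808] yaw deg 24.4 sc 0.926 cost 77.4 area [452, 322]
green ['top', 'side'] xy [ 0.59   -0.2929] yaw deg 1.2 sc 0.913 cost 87.1 area [421, 480]
```

```bash
cat > go.py <<'E'
import sys; from h import *
from scipy.spatial.transform import Rotation as Ro
def jaw(s):
    w,x,y,z=s["tool_rot"]; M=Ro.from_quat([x,y,z,w]).as_matrix(); return M
def delta(pos,ang=None):
    s=monitor.state(); M=jaw(s); p=s["tool_pos"]
    j=M[:,1]; a=np.degrees(np.arctan2(j[1],j[0]))
    rv=np.zeros(3)
    if ang is not None:
        d=(ang-a+90)%180-90
        zt=np.array([0,0,-1.]); yt=np.array([np.cos(np.radians(a+d)),np.sin(np.radians(a+d)),0]); T=np.stack([np.cross(yt,zt),yt,zt],1)
        rv=Ro.from_matrix(T@M.T).as_rotvec()
    sh=(np.array(pos)-p)/.5
    print("t",round(s["time"],2),"tcp",np.round(p,4),"jaw",round(a,2),"tilt",np.round(M[:2,2],4),"F",np.round(s["contact_force"],1),"w",round(s["gripper_width"],3),"j6",round(s["joint_pos"][5],2))
    print("row",np.round(np.r_[sh,rv/1.5],3))
if __name__=="__main__":
    v=[float(x) for x in sys.argv[1:]]
    delta(v[:3],v[3] if len(v)>3 else None)
E
python3 go.py .489 .111 .16 68
```

```text
t 1.6 tcp [0.2113 0.5882 0.2313] jaw 70.24 tilt [-0.  0.] F [ 0.4 -0.3 -0. ] w 1.003 j6 -0.12
row [ 0.555 -0.954 -0.143 -0.    -0.    -0.026]
```

Request:
step_arm(motion=[[0.03, -0.05, -0.01, 0, 0, -0.01, 0], [0.08, -0.14, -0.03, 0, 0, -0.02, 0], [0.13, -0.22, -0.05, 0, 0, -0.026, 0], [0.18, -0.31, -0.06, 0, 0, -0.026, 0], [0.23, -0.39, -0.08, 0, 0, -0.026, 0], [0.28, -0.48, -0.1, 0, 0, -0.026, 0], [0.33, -0.56, -0.12, 0, 0, -0.026, 0], [0.38, -0.65, -0.13, 0, 0, -0.026, 0], [0.43, -0.74, -0.14, 0, 0, -0.026, 0], [0.48, -0.82, -0.14, 0, 0, -0.026, 0]])

```text
time: 2.6
tool_pos: [0.4504, 0.1778, 0.1608]
tool_rot: [-0.0, 0.191, 0.982, -0.0]
contact_force: [0.5, 0.8, 0.2]
gripper_width: 1.002
```

```bash
python3 go.py .489 .111 .16 68
```

```text
t 2.6 tcp [0.4504 0.1778 0.1608] jaw 68.01 tilt [-0.0005  0.    ] F [0.5 0.8 0.2] w 1.002 j6 -0.97
row [ 0.077 -0.134 -0.002 -0.    -0.    -0.   ]
```

Request:
step_arm(motion=[[0.04, -0.07, 0, 0, 0, 0, 0], [0.076, -0.134, 0, 0, 0, 0, 0], [0.076, -0.134, 0, 0, 0, 0, 0]])

```text
time: 2.9
tool_pos: [0.4901, 0.1094, 0.1618]
tool_rot: [0.001, 0.193, 0.981, -0.0]
contact_force: [-0.1, 0.7, -0.3]
gripper_width: 1.0
```

```bash
cat > look.py <<'E'
import sys; from h import *
tag=sys.argv[1]; x,y,z=map(float,sys.argv[2:5])
for c in("top","side"):
    f=cam(c); u,v=proj(f,[[x,y,z]])[0].astype(int)
    x0=min(max(u-60,0),520);y0=min(max(v-50,0),380)
    overlay(f,[],(x0,y0,120,100),5,f"pics/{tag}_{c}.png"); print(c,"px",u,v)
E
python3 go.py .489 .111 .062 68; python3 look.py a .489 .111 .1
```

```text
t 2.9 tcp [0.4901 0.1094 0.1618] jaw 67.71 tilt [ 0.0012 -0.001 ] F [-0.1  0.7 -0.3] w 1.0 j6 -1.11
row [-0.002  0.003 -0.2    0.001  0.001  0.003]
top px 284 236
side px 307 204
```

View pics/a_top.png

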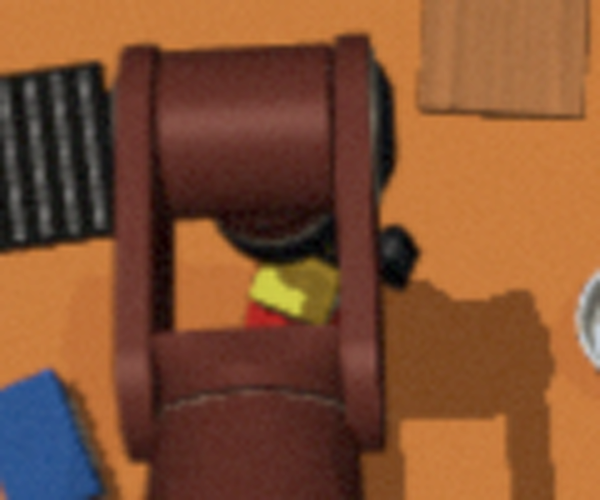

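View pics/a_side.png

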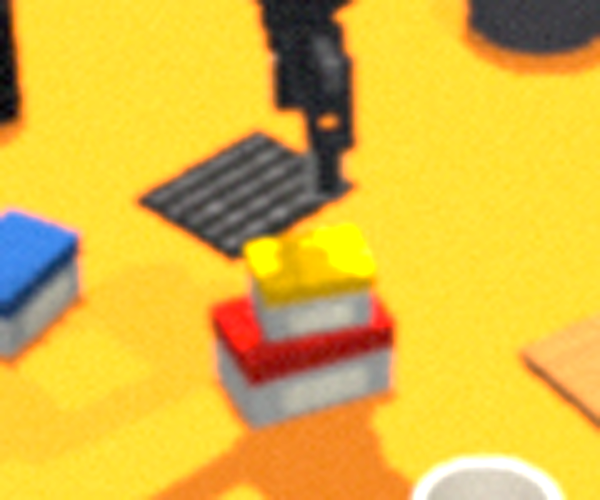

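Run:
```python
from h import *
f=cam("side")
R=cv2.Rodrigues(np.array(f["rvec"],float))[0]; print("cam",-R.T@np.array(f["tvec"]).ravel())
t=np.array([.490,.1094,.1618]); j=np.array([np.cos(np.radians(67.7)),np.sin(np.radians(67.7)),0])
for k in(-.0425,0,.0425): print((proj(f,[t+j*k+[0,0,.013]])[0]-[247,154])*5)
```

```text
cam [-0.25506231 -0.95033966  1.06867017]
[321.84737084 191.09832502]
[305.02188856 150.37221031]
[288.85906319 111.24818538]
```

Request:
step_arm(motion=[[-0.002, 0.003, -0.04, 0, 0, 0.003, 0], [-0.002, 0.003, -0.09, 0, 0, 0.003, 0], [-0.002, 0.003, -0.14, 0, 0, 0.003, 0], [-0.002, 0.003, -0.18, 0, 0, 0.003, 0], [-0.002, 0.003, -0.196, 0, 0, 0.003, 0], [-0.002, 0.003, -0.196, 0, 0, 0.003, 0]])

```text
time: 3.65
tool_pos: [0.4859, 0.1151, 0.0621]
tool_rot: [-0.001, 0.188, 0.982, -0.0]
contact_force: [-0.7, 0.0, 0.3]
gripper_width: 1.002
```

Request:
step_arm(motion=[[0, 0, 0, 0, 0, 0, 100], [0, 0, 0, 0, 0, 0, 160], [0, 0, 0, 0, 0, 0, 200], [0, 0, 0, 0, 0, 0, 255], [0, 0, 0, 0, 0, 0, 255], [0, 0, 0, 0, 0, 0, 255], [0, 0, 0, 0, 0, 0, 255], [0, 0, 0, 0, 0, 0, 255]])

```text
time: 4.45
tool_pos: [0.4886, 0.1144, 0.0651]
tool_rot: [0.001, 0.189, 0.982, 0.0]
contact_force: [-0.4, -0.2, 6.0]
gripper_width: 0.575
```

```bash
python3 go.py .569 .299 .15 99.6
```

```text
t 4.45 tcp [0.4886 0.1144 0.0651] jaw 68.27 tilt [0.0029 0.0004] F [-0.4 -0.2  6. ] w 0.575 j6 -1.11
row [ 0.161  0.369  0.17  -0.001  0.002  0.365]
```

Request:
step_arm(motion=[[0, 0, 0.03, 0, 0, 0, 255], [0, 0, 0.08, 0, 0, 0, 255], [0, 0, 0.13, 0, 0, 0, 255], [0.02, 0.05, 0.17, 0, 0, 0.04, 255], [0.05, 0.12, 0.18, 0, 0, 0.1, 255], [0.09, 0.2, 0.18, 0, 0, 0.16, 255], [0.12, 0.28, 0.18, 0, 0, 0.2, 255], [0.145, 0.34, 0.18, 0, 0, 0.235, 255], [0.161, 0.369, 0.17, 0, 0, 0.235, 255], [0.161, 0.369, 0.17, 0, 0, 0.235, 255]])

```text
time: 5.45
tool_pos: [0.5675, 0.3002, 0.1476]
tool_rot: [-0.001, 0.012, 1.0, -0.0]
contact_force: [-0.1, -1.4, -0.2]
gripper_width: 0.578
```

```bash
python3 go.py .569 .299 .017 88.5; python3 look.py b .569 .299 .1
```

```text
t 5.45 tcp [0.5675 0.3002 0.1476] jaw 88.58 tilt [-0.0016 -0.0004] F [-0.1 -1.4 -0.2] w 0.578 j6 -1.18
row [ 0.003 -0.002 -0.261  0.    -0.001 -0.001]
top px 225 209
side px 294 168
```

View pics/b_side.png

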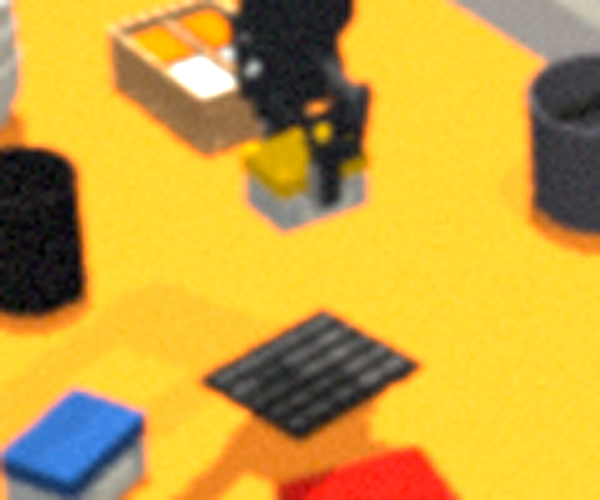

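Request:
step_arm(motion=[[0.003, -0.002, -0.04, 0, 0, 0, 255], [0.003, -0.002, -0.1, 0, 0, 0, 255], [0.003, -0.002, -0.16, 0, 0, 0, 255], [0.003, -0.002, -0.21, 0, 0, 0, 255], [0.003, -0.002, -0.24, 0, 0, 0, 255], [0.003, -0.002, -0.253, 0, 0, 0, 255], [0.003, -0.002, -0.257, 0, 0, 0, 255], [0.003, -0.002, -0.26, 0, 0, 0, 255], [0.003, -0.002, -0.26, 0, 0, 0, 255]])

```text
time: 6.45
tool_pos: [0.5703, 0.2981, 0.0198]
tool_rot: [0.001, 0.013, 1.0, 0.0]
contact_force: [-0.3, 0.7, -1.5]
gripper_width: 0.575
```

```bash
python3 go.py .569 .299 .017 88.5; python3 look.py c .569 .299 .02
```

```text
t 6.45 tcp [0.5703 0.2981 0.0198] jaw 88.47 tilt [0.0022 0.0008] F [-0.3  0.7 -1.5] w 0.575 j6 -1.18
row [-0.003  0.002 -0.006 -0.001  0.001  0.   ]
top px 230 215
side px 295 188
```

View pics/c_side.png

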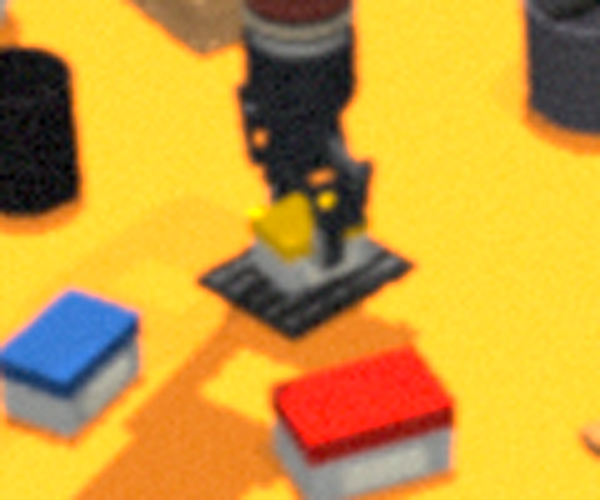

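Request:
step_arm(motion=[[0, 0, -0.003, 0, 0, 0, 255], [0, 0, -0.003, 0, 0, 0, 255], [0, 0, -0.003, 0, 0, 0, 255]])

```text
time: 6.85
tool_pos: [0.5693, 0.2978, 0.0169]
tool_rot: [0.0, 0.013, 1.0, -0.0]
contact_force: [0.8, -0.4, -2.4]
gripper_width: 0.576
```

Request:
step_arm(motion=[[0, 0, -0.003, 0, 0, 0, 255], [0, 0, -0.003, 0, 0, 0, 255], [0, 0, -0.003, 0, 0, 0, 255]])

```text
time: 7.15
tool_pos: [0.5696, 0.2979, 0.0161]
tool_rot: [0.0, 0.013, 1.0, 0.0]
contact_force: [-2.1, 0.1, 3.7]
gripper_width: 0.577
```

Request:
step_arm(motion=[[0, 0, 0, 0, 0, 0, 60], [0, 0, 0, 0, 0, 0, 20], [0, 0, 0, 0, 0, 0, 0], [0, 0, 0, 0, 0, 0, 0], [0, 0, 0, 0, 0, 0, 0], [0, 0, 0.03, 0, 0, 0, 0], [0, 0, 0.08, 0, 0, 0, 0], [0, 0, 0.15, 0, 0, 0, 0], [0, 0, 0.22, 0, 0, 0, 0], [0, 0, 0.25, 0, 0, 0, 0]])

```text
time: 8.15
tool_pos: [0.5716, 0.2987, 0.1462]
tool_rot: [0.004, 0.013, 1.0, 0.001]
contact_force: [0.7, 0.4, 0.7]
gripper_width: 1.002
```

```bash
cat > m3.py <<'E'
from h import *
F={c:cam(c) for c in("top","side")}
lh=.012
for FF in ({"top":F["top"]},{"side":F["side"]}):
    fit(FF,"yellow",.07,.05,.048-lh,.048,[.569,.299,0])
    fit(FF,"red",.1,.066,.055-lh,.055,[.48,.11,-.2])
E
python3 m3.py; python3 go.py .482 .111 .1 78;python3 look.py d .569 .299 .02
```

```text
yellow ['top'] xy [0.5483 0.16  ] yaw deg -28.8 sc -0.432 cost 25.0 area [25]
red ['top'] xy [0.4821 0.1122] yaw deg -11.2 sc 0.968 cost 31.9 area [632]
yellow ['side'] xy [0.5757 0.2966] yaw deg 8.3 sc 0.848 cost 26.2 area [195]
red ['side'] xy [0.4829 0.1077] yaw deg -12.7 sc 0.937 cost 31.1 area [496]
t 8.25 tcp [0.5713 0.2986 0.1445] jaw 88.47 tilt [0.0066 0.0025] F [-0.4  0.2 -0.5] w 1.002 j6 -1.18
row [-0.179 -0.375 -0.089 -0.001  0.005 -0.122]
top px 230 215
side px 295 188
```

View pics/d_side.png

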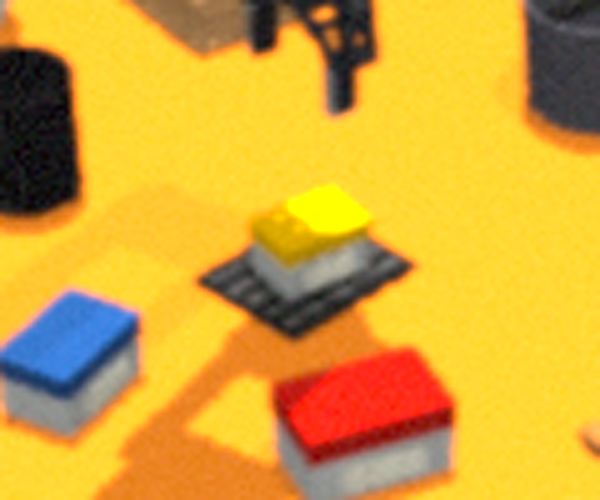

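View pics/d_top.png

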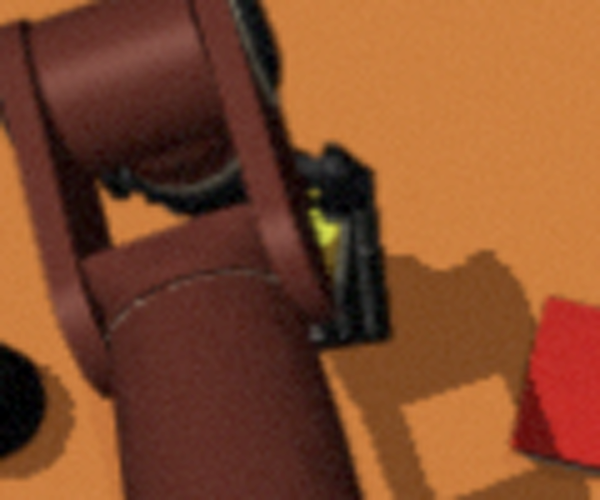

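Request:
step_arm(motion=[[-0.02, -0.05, 0, 0, 0, -0.02, 0], [-0.06, -0.13, 0, 0, 0, -0.05, 0], [-0.1, -0.21, -0.01, 0, 0, -0.09, 0], [-0.14, -0.29, -0.03, 0, 0, -0.122, 0], [-0.165, -0.35, -0.05, 0, 0.004, -0.122, 0], [-0.176, -0.375, -0.06, 0, 0.004, -0.122, 0], [-0.176, -0.375, -0.06, 0, 0.004, -0.122, 0]])

```text
time: 9.05
tool_pos: [0.4791, 0.1091, 0.1074]
tool_rot: [-0.006, 0.106, 0.994, -0.0]
contact_force: [0.4, 0.3, 0.3]
gripper_width: 0.997
```

```bash
python3 go.py .482 .111 .018 78;python3 look.py e .482 .111 .05
```

```text
t 9.05 tcp [0.4791 0.1091 0.1074] jaw 77.85 tilt [-0.0111  0.0004] F [0.4 0.3 0.3] w 0.997 j6 -1.29
row [ 0.006  0.004 -0.179 -0.    -0.007  0.002]
top px 285 241
side px 306 218
```

View pics/e_side.png

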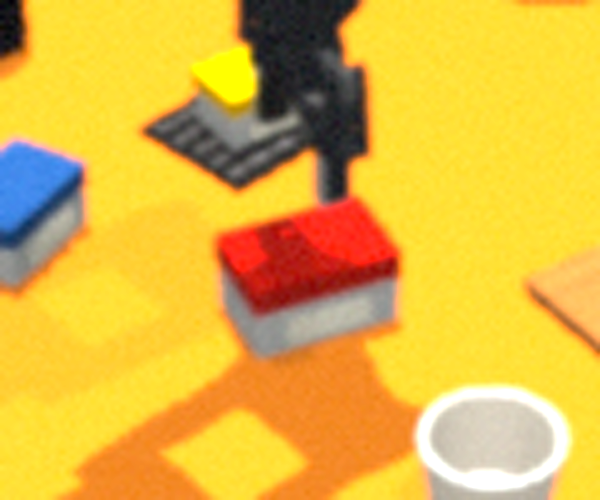

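Request:
step_arm(motion=[[0.004, 0.003, -0.03, 0, -0.004, 0, 0], [0.004, 0.003, -0.07, 0, -0.004, 0, 0], [0.004, 0.003, -0.11, 0, -0.004, 0, 0], [0.004, 0.003, -0.15, 0, -0.004, 0, 0], [0.004, 0.003, -0.175, 0, -0.004, 0, 0], [0.004, 0.003, -0.178, 0, -0.004, 0, 0], [0.004, 0.003, -0.178, 0, -0.004, 0, 0]])

```text
time: 9.85
tool_pos: [0.4837, 0.1123, 0.0215]
tool_rot: [0.0, 0.104, 0.995, 0.0]
contact_force: [0.7, 0.5, 0.7]
gripper_width: 1.003
```

Request:
step_arm(motion=[[0, 0, 0, 0, 0, 0, 60], [0, 0, 0, 0, 0, 0, 100], [0, 0, 0, 0, 0, 0, 160], [0, 0, 0, 0, 0, 0, 255], [0, 0, 0, 0, 0, 0, 255], [0, 0, 0, 0, 0, 0, 255], [0, 0, 0, 0, 0, 0, 255]])

```text
time: 10.55
tool_pos: [0.4848, 0.1119, 0.023]
tool_rot: [0.002, 0.105, 0.995, 0.001]
contact_force: [-1.2, 0.6, 6.6]
gripper_width: 0.761
```

```bash
python3 go.py .68 -.009 .13 88.5
```

```text
t 10.55 tcp [0.4848 0.1119 0.023 ] jaw 77.98 tilt [0.0031 0.001 ] F [-1.2  0.6  6.6] w 0.761 j6 -1.28
row [ 0.39  -0.242  0.214 -0.001  0.002  0.122]
```

Request:
step_arm(motion=[[0, 0, 0.03, 0, 0, 0, 255], [0, 0, 0.08, 0, 0, 0, 255], [0.01, -0.01, 0.13, 0, 0, 0.01, 255], [0.05, -0.03, 0.15, 0, 0, 0.03, 255], [0.11, -0.07, 0.15, 0, 0, 0.06, 255], [0.18, -0.11, 0.15, 0, 0, 0.09, 255], [0.25, -0.15, 0.15, 0, 0, 0.122, 255], [0.32, -0.2, 0.15, 0, 0, 0.122, 255], [0.37, -0.23, 0.15, 0, 0, 0.122, 255], [0.39, -0.242, 0.14, 0, 0, 0.122, 255]])

```text
time: 11.55
tool_pos: [0.6801, -0.0112, 0.0911]
tool_rot: [0.0, 0.014, 1.0, 0.0]
contact_force: [0.0, -0.5, -1.9]
gripper_width: 0.761
```

Request:
step_arm(motion=[[0, 0, 0, 0, 0, 0, 255], [0, 0, 0, 0, 0, 0, 255]])

```text
time: 11.75
tool_pos: [0.6766, -0.0086, 0.0898]
tool_rot: [-0.002, 0.013, 1.0, 0.001]
contact_force: [0.3, -0.3, -2.9]
gripper_width: 0.763
```

```bash
python3 go.py .68 -.009 .034 88.5; python3 look.py f .68 -.009 .05
```

```text
t 11.75 tcp [ 0.6766 -0.0086  0.0898] jaw 88.48 tilt [-0.0035  0.0013] F [ 0.3 -0.3 -2.9] w 0.763 j6 -1.67
row [ 0.007 -0.001 -0.112 -0.001 -0.002  0.   ]
top px 325 182
side px 379 214
```

View pics/f_side.png

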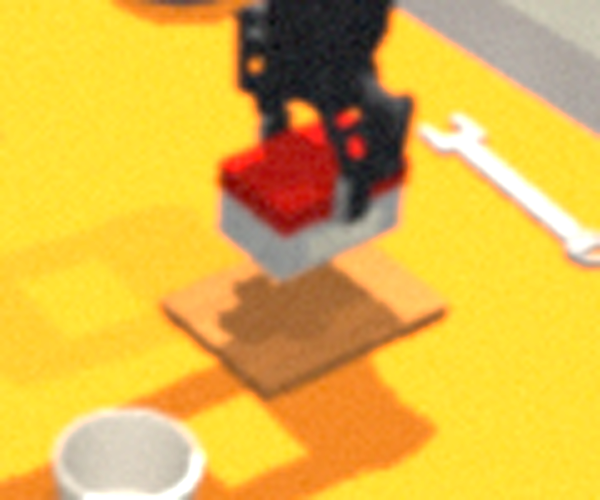

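Request:
step_arm(motion=[[0.003, 0, -0.03, 0, 0, 0, 255], [0.003, 0, -0.06, 0, 0, 0, 255], [0.003, 0, -0.09, 0, 0, 0, 255], [0.003, 0, -0.102, 0, 0, 0, 255], [0.003, 0, -0.108, 0, 0, 0, 255], [0.003, 0, -0.108, 0, 0, 0, 255]])

```text
time: 12.45
tool_pos: [0.6796, -0.0092, 0.0367]
tool_rot: [-0.0, 0.013, 1.0, 0.0]
contact_force: [-0.1, 0.2, -3.1]
gripper_width: 0.762
```

```bash
python3 go.py .68 -.009 .034 88.5; python3 look.py g .68 -.009 .05
```

```text
t 12.45 tcp [ 0.6796 -0.0092  0.0367] jaw 88.46 tilt [-0.0009  0.0006] F [-0.1  0.2 -3.1] w 0.762 j6 -1.67
row [ 0.001  0.    -0.005 -0.    -0.001  0.   ]
top px 325 182
side px 379 214
```

View pics/g_side.png

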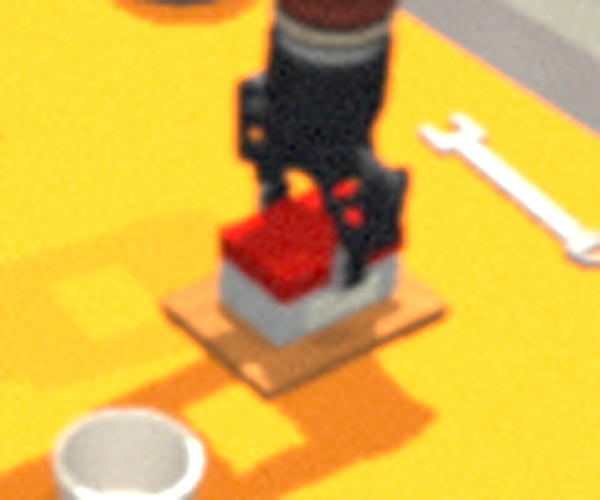

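Request:
step_arm(motion=[[0, 0, -0.003, 0, 0, 0, 255], [0, 0, -0.003, 0, 0, 0, 255], [0, 0, -0.003, 0, 0, 0, 255]])

```text
time: 12.85
tool_pos: [0.68, -0.0093, 0.0361]
tool_rot: [0.0, 0.013, 1.0, 0.0]
contact_force: [0.6, 0.3, -2.2]
gripper_width: 0.759
```

Request:
step_arm(motion=[[0, 0, -0.002, 0, 0, 0, 255], [0, 0, -0.003, 0, 0, 0, 255], [0, 0, -0.003, 0, 0, 0, 255]])

```text
time: 13.15
tool_pos: [0.6801, -0.0093, 0.035]
tool_rot: [0.0, 0.013, 1.0, 0.0]
contact_force: [-1.8, 0.6, 1.4]
gripper_width: 0.762
```

Contact is made, so I'll release and retreat.

Request:
step_arm(motion=[[0, 0, -0.001, 0, 0, 0, 40], [0, 0, -0.001, 0, 0, 0, 0], [0, 0, 0, 0, 0, 0, 0], [0, 0, 0, 0, 0, 0, 0], [0, 0, 0.03, 0, 0, 0, 0], [0, 0, 0.08, 0, 0, 0, 0], [0, 0, 0.15, 0, 0, 0, 0], [-0.05, 0.05, 0.2, 0, 0, 0, 0], [-0.13, 0.13, 0.2, 0, 0, 0, 0], [-0.2, 0.2, 0.2, 0, 0, 0, 0]])

```text
time: 14.15
tool_pos: [0.5846, 0.0871, 0.1375]
tool_rot: [0.002, 0.014, 1.0, 0.001]
contact_force: [0.4, 0.3, 0.7]
gripper_width: 0.999
```

```bash
cat > m4.py <<'E'
from h import *
F={c:cam(c) for c in("top","side")}
lh=.012
bm={c:boardmask(F[c],c=="side") for c in F}
for FF in ({"top":F["top"]},{"side":F["side"]}):
    fit(FF,"red",.1,.066,.067-lh,.067,[.68,-.009,0])
    fit(FF,"blue",.086,.058,.048-lh,.048,[.37,.28,.42])
    fit(FF,"yellow",.07,.05,.048-lh,.048,[.569,.299,0])
E
python3 m4.py; python3 look.py i .68 -.009 .05; python3 go.py .372 .281 .12 114.5
```

```text
red ['top'] xy [ 0.6779 -0.0088] yaw deg -1.5 sc 0.969 cost 35.7 area [607]
blue ['top'] xy [0.371  0.2819] yaw deg 24.4 sc 0.925 cost 22.8 area [453]
yellow ['top'] xy [0.5709 0.2983] yaw deg 0.1 sc 0.966 cost 22.3 area [334]
red ['side'] xy [ 0.6776 -0.0144] yaw deg -1.1 sc 0.936 cost 27.2 area [483]
blue ['side'] xy [0.3729 0.2772] yaw deg 25.0 sc 0.887 cost 19.5 area [320]
yellow ['side'] xy [0.5741 0.2975] yaw deg -2.6 sc 0.916 cost 18.8 area [218]
top px 325 182
side px 379 214
t 14.35 tcp [0.5839 0.0872 0.1355] jaw 88.57 tilt [0.0018 0.0002] F [ 0.3  0.6 -0.7] w 0.998 j6 -1.52
row [-0.424  0.388 -0.031 -0.     0.001  0.302]
```

View pics/i_side.png

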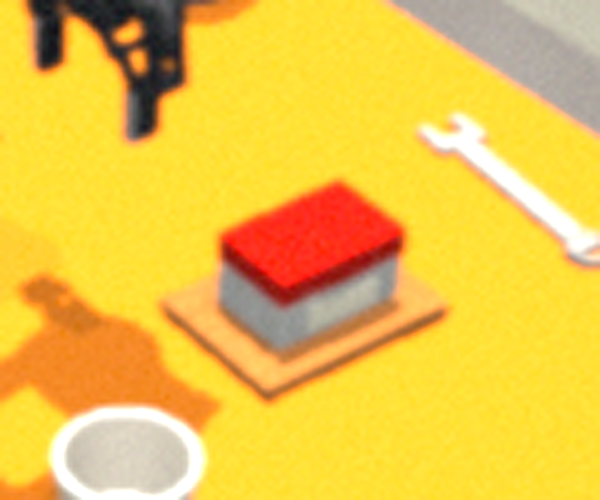

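View pics/i_top.png

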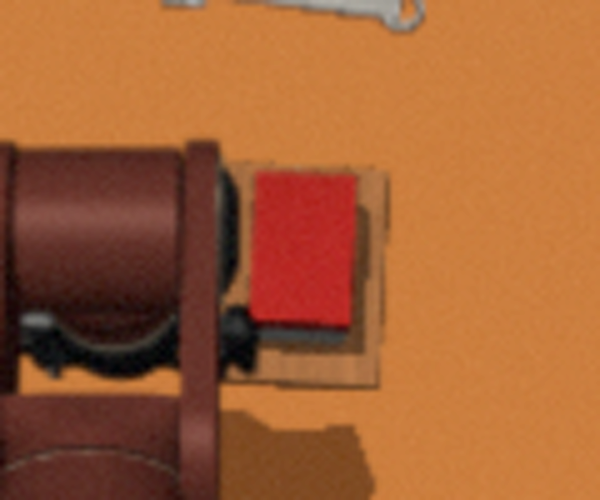

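Request:
step_arm(motion=[[-0.03, 0.03, 0, 0, 0, 0.03, 0], [-0.09, 0.08, -0.01, 0, 0, 0.08, 0], [-0.16, 0.14, -0.02, 0, 0, 0.13, 0], [-0.22, 0.2, -0.03, 0, 0, 0.18, 0], [-0.29, 0.26, -0.03, 0, 0, 0.23, 0], [-0.35, 0.32, -0.03, 0, 0, 0.28, 0], [-0.4, 0.37, -0.03, 0, 0, 0.302, 0], [-0.425, 0.388, -0.03, 0, 0, 0.302, 0], [-0.425, 0.388, -0.03, 0, 0, 0.302, 0]])

```text
time: 15.25
tool_pos: [0.371, 0.2812, 0.1197]
tool_rot: [0.0, -0.213, 0.977, 0.0]
contact_force: [0.7, 0.0, 0.0]
gripper_width: 1.003
```

```bash
python3 go.py .372 .281 .012 114.5; python3 look.py j .372 .281 .05
```

```text
t 15.25 tcp [0.371  0.2812 0.1197] jaw 114.55 tilt [0.0003 0.0006] F [0.7 0.  0. ] w 1.003 j6 -1.51
row [ 0.002 -0.    -0.215 -0.     0.    -0.001]
top px 230 274
side px 247 204
```

View pics/j_side.png

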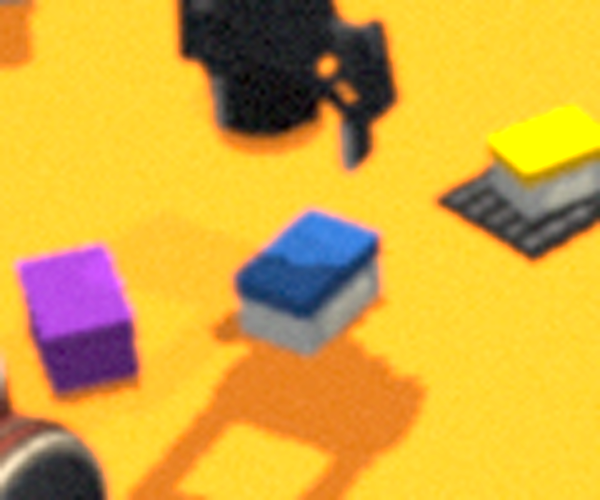

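Request:
step_arm(motion=[[0.002, 0, -0.03, 0, 0, 0, 0], [0.002, 0, -0.08, 0, 0, 0, 0], [0.002, 0, -0.13, 0, 0, 0, 0], [0.002, 0, -0.18, 0, 0, 0, 0], [0.002, 0, -0.205, 0, 0, 0, 0], [0.002, 0, -0.21, 0, 0, 0, 0], [0.002, 0, -0.21, 0, 0, 0, 0]])

```text
time: 16.05
tool_pos: [0.3734, 0.2802, 0.0146]
tool_rot: [-0.0, -0.211, 0.977, 0.0]
contact_force: [0.1, -0.5, 0.0]
gripper_width: 1.001
```

Request:
step_arm(motion=[[0, 0, 0, 0, 0, 0, 80], [0, 0, 0, 0, 0, 0, 130], [0, 0, 0, 0, 0, 0, 180], [0, 0, 0, 0, 0, 0, 255], [0, 0, 0, 0, 0, 0, 255], [0, 0, 0, 0, 0, 0, 255], [0, 0, 0, 0, 0, 0, 255]])

```text
time: 16.75
tool_pos: [0.3739, 0.2812, 0.016]
tool_rot: [0.001, -0.212, 0.977, 0.001]
contact_force: [-0.5, -0.6, 6.0]
gripper_width: 0.672
```

```bash
python3 go.py .678 -.009 .16 88.5
```

```text
t 16.75 tcp [0.3739 0.2812 0.016 ] jaw 114.43 tilt [0.0025 0.0019] F [-0.5 -0.6  6. ] w 0.672 j6 -1.51
row [ 0.608 -0.58   0.288 -0.001  0.002 -0.302]
```

Request:
step_arm(motion=[[0, 0, 0.03, 0, 0, 0, 255], [0, 0, 0.09, 0, 0, 0, 255], [0, 0, 0.17, 0, 0, 0, 255], [0.03, -0.03, 0.24, 0, 0, -0.02, 255], [0.09, -0.09, 0.28, 0, 0, -0.06, 255], [0.15, -0.14, 0.29, 0, 0, -0.11, 255], [0.21, -0.2, 0.29, 0, 0, -0.16, 255], [0.27, -0.26, 0.29, 0, 0, -0.21, 255], [0.33, -0.31, 0.29, 0, 0, -0.26, 255], [0.39, -0.37, 0.29, 0, 0, -0.302, 255]])

```text
time: 17.75
tool_pos: [0.5677, 0.0944, 0.1582]
tool_rot: [-0.001, 0.015, 1.0, 0.0]
contact_force: [0.5, 0.1, -2.9]
gripper_width: 0.67
```

```bash
python3 go.py .679 -.009 .13 88.5
```

```text
t 17.75 tcp [0.5677 0.0944 0.1582] jaw 88.32 tilt [-0.0019  0.0008] F [ 0.5  0.1 -2.9] w 0.67 j6 -1.51
row [ 0.223 -0.207 -0.056 -0.001 -0.001  0.002]
```

Request:
step_arm(motion=[[0.06, -0.055, 0, 0, 0, 0.001, 255], [0.12, -0.11, 0, 0, 0, 0.001, 255], [0.17, -0.155, -0.01, 0, 0, 0.001, 255], [0.21, -0.19, -0.03, 0, 0, 0.001, 255], [0.222, -0.207, -0.05, 0, 0, 0.001, 255], [0.222, -0.207, -0.06, 0, 0, 0.001, 255], [0.222, -0.207, -0.06, 0, 0, 0.001, 255]])

```text
time: 18.45
tool_pos: [0.6765, -0.0072, 0.1269]
tool_rot: [-0.002, 0.012, 1.0, 0.001]
contact_force: [-0.3, 0.1, -3.2]
gripper_width: 0.672
```

```bash
python3 go.py .679 -.009 .085 88.5;python3 look.py k .68 -.009 .1
```

```text
t 18.45 tcp [ 0.6765 -0.0072  0.1269] jaw 88.57 tilt [-0.0048  0.0016] F [-0.3  0.1 -3.2] w 0.672 j6 -1.67
row [ 0.005 -0.004 -0.084 -0.001 -0.003 -0.001]
top px 325 177
side px 381 201
```

View pics/k_side.png

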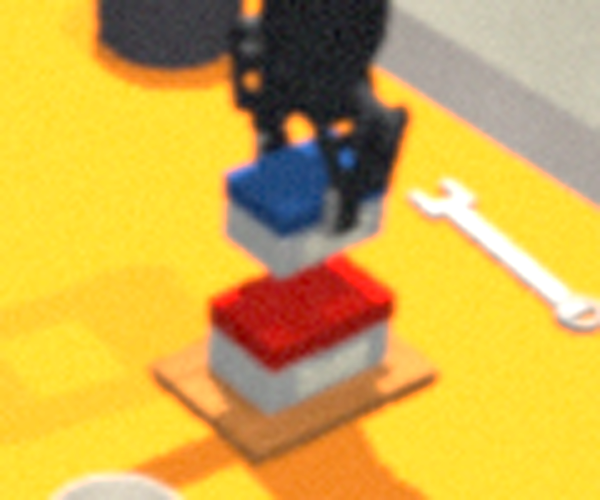

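Request:
step_arm(motion=[[0.004, -0.003, -0.03, 0, -0.002, 0, 255], [0.004, -0.003, -0.06, 0, -0.002, 0, 255], [0.004, -0.003, -0.076, 0, -0.002, 0, 255], [0.004, -0.003, -0.08, 0, -0.002, 0, 255], [0.004, -0.003, -0.08, 0, -0.002, 0, 255], [0.004, -0.003, -0.08, 0, -0.002, 0, 255]])

```text
time: 19.15
tool_pos: [0.6809, -0.0096, 0.0898]
tool_rot: [0.002, 0.013, 1.0, 0.0]
contact_force: [0.4, -0.1, -2.4]
gripper_width: 0.668
```

Request:
step_arm(motion=[[0, 0, -0.003, 0, 0, 0, 255], [0, 0, -0.003, 0, 0, 0, 255], [0, 0, -0.003, 0, 0, 0, 255]])

```text
time: 19.45
tool_pos: [0.6808, -0.0096, 0.0882]
tool_rot: [0.002, 0.013, 1.0, 0.0]
contact_force: [0.6, -0.3, -3.0]
gripper_width: 0.672
```

```bash
python3 go.py .679 -.009 .083 88.5;python3 look.py l .68 -.009 .1
```

```text
t 19.45 tcp [ 0.6808 -0.0096  0.0882] jaw 88.55 tilt [0.0034 0.0005] F [ 0.6 -0.3 -3. ] w 0.672 j6 -1.67
row [-0.004  0.001 -0.01  -0.     0.002 -0.001]
top px 325 177
side px 381 201
```

View pics/l_side.png

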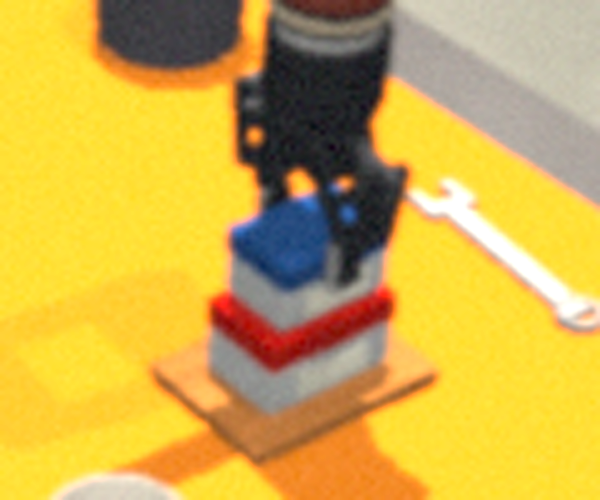

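Request:
step_arm(motion=[[-0.002, 0, -0.004, 0, 0.001, 0, 255], [-0.002, 0, -0.006, 0, 0.001, 0, 255], [-0.002, 0, -0.006, 0, 0.001, 0, 255]])

```text
time: 19.85
tool_pos: [0.6793, -0.0095, 0.0844]
tool_rot: [0.0, 0.013, 1.0, 0.0]
contact_force: [0.0, -0.5, -3.1]
gripper_width: 0.667
```

Request:
step_arm(motion=[[0, 0, -0.002, 0, 0, 0, 255], [0, 0, -0.003, 0, 0, 0, 255], [0, 0, -0.003, 0, 0, 0, 255]])

```text
time: 20.15
tool_pos: [0.6796, -0.0096, 0.0832]
tool_rot: [0.001, 0.013, 1.0, 0.0]
contact_force: [-0.3, 0.0, -2.0]
gripper_width: 0.669
```

Request:
step_arm(motion=[[0, 0, -0.002, 0, 0, 0, 255], [0, 0, -0.003, 0, 0, 0, 255], [0, 0, -0.003, 0, 0, 0, 255]])

```text
time: 20.45
tool_pos: [0.68, -0.0096, 0.0831]
tool_rot: [0.001, 0.013, 1.0, 0.0]
contact_force: [-3.5, 1.0, 4.2]
gripper_width: 0.671
```

Contact again. Releasing.

Request:
step_arm(motion=[[0, 0, 0, 0, 0, 0, 50], [0, 0, 0, 0, 0, 0, 0], [0, 0, 0, 0, 0, 0, 0], [0, 0, 0, 0, 0, 0, 0], [0, 0, 0, 0, 0, 0, 0], [0, 0, 0.03, 0, 0, 0, 0], [0, 0, 0.08, 0, 0, 0, 0], [0, 0, 0.15, 0, 0, 0, 0], [-0.04, 0.05, 0.18, 0, 0, 0, 0], [-0.09, 0.15, 0.18, 0, 0, 0, 0]])

```text
time: 21.45
tool_pos: [0.64, 0.0587, 0.1779]
tool_rot: [0.005, 0.015, 1.0, -0.0]
contact_force: [0.5, 0.7, -0.1]
gripper_width: 0.997
```

Request:
step_arm(motion=[[-0.02, 0.08, -0.01, 0, 0, 0, 0], [-0.04, 0.16, -0.02, 0, 0, 0, 0], [-0.05, 0.22, -0.03, 0, 0, 0, 0], [-0.05, 0.25, -0.04, 0, 0, 0, 0]])

```text
time: 21.85
tool_pos: [0.6118, 0.1876, 0.1531]
tool_rot: [0.002, 0.011, 1.0, 0.001]
contact_force: [0.8, -0.2, -0.0]
gripper_width: 1.005
```

```bash
cat > m5.py <<'E'
from h import *
F={c:cam(c) for c in("top","side")}
lh=.012
for FF in ({"top":F["top"]},{"side":F["side"]}):
    b=fit(FF,"blue",.086,.058,.115-lh,.115,[.679,-.009,0])
    fit(FF,"red",.1,.066,.067-lh,.067,[.68,-.009,0],ignore=corners(b,.086,.058,.067,.115))
    fit(FF,"yellow",.07,.05,.048-lh,.048,[.569,.299,0])
E
python3 m5.py; python3 look.py n .68 -.009 .1; python3 go.py .570 .298 .12 88.5
```

```text
blue ['top'] xy [ 0.6774 -0.0099] yaw deg -1.2 sc 0.924 cost 20.5 area [452]
red ['top'] xy [ 0.6751 -0.0117] yaw deg -2.6 sc 0.914 cost 4.3 area [75]
yellow ['top'] xy [0.4095 0.3275] yaw deg -83.2 sc -0.196 cost 24.0 area [24]
blue ['side'] xy [ 0.679  -0.0138] yaw deg -1.0 sc 0.892 cost 22.5 area [354]
red ['side'] xy [ 0.6742 -0.0163] yaw deg -0.5 sc 0.885 cost 10.1 area [194]
yellow ['side'] xy [0.5745 0.2972] yaw deg -0.7 sc 0.874 cost 16.8 area [203]
top px 325 177
side px 381 201
t 22.05 tcp [0.6127 0.1844 0.1522] jaw 88.54 tilt [ 0.0018 -0.0002] F [0.4 0.2 0.6] w 1.004 j6 -1.37
row [-0.085  0.227 -0.064  0.     0.001 -0.   ]
```

View pics/n_side.png

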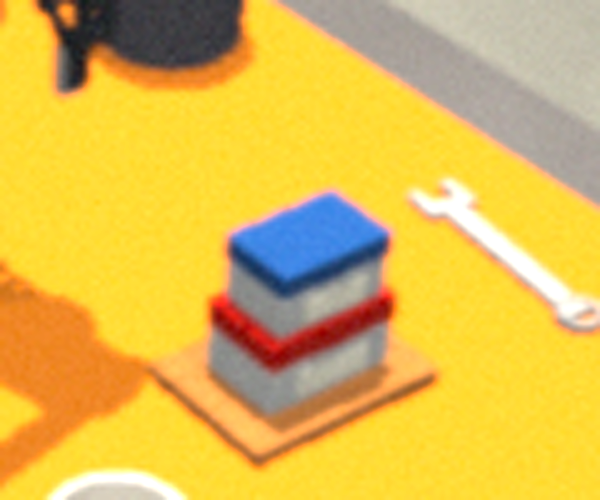

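View pics/n_top.png

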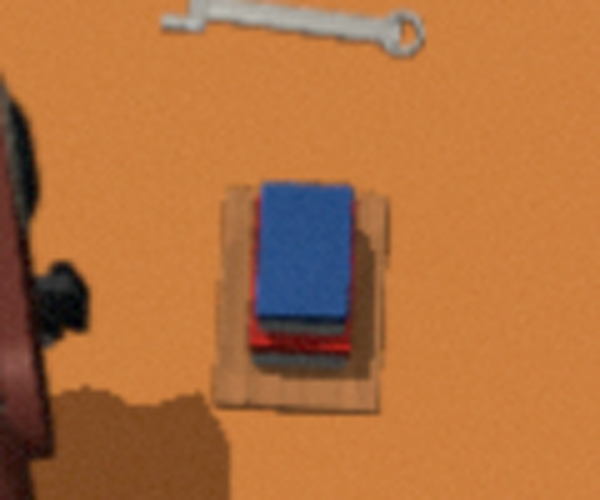

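Request:
step_arm(motion=[[-0.02, 0.05, -0.01, 0, 0, 0, 0], [-0.05, 0.13, -0.03, 0, 0, 0, 0], [-0.08, 0.2, -0.05, 0, 0, 0, 0], [-0.084, 0.227, -0.064, 0, 0, 0, 0], [-0.084, 0.227, -0.1, 0, 0, 0, 0], [-0.084, 0.227, -0.16, 0, 0, 0, 0], [-0.084, 0.227, -0.22, 0, 0, 0, 0], [-0.084, 0.227, -0.26, 0, 0, 0, 0], [-0.084, 0.227, -0.272, 0, 0, 0, 0], [-0.084, 0.227, -0.272, 0, 0, 0, 0]])

```text
time: 23.05
tool_pos: [0.5702, 0.2967, 0.0143]
tool_rot: [-0.0, 0.014, 1.0, -0.0]
contact_force: [0.9, -0.5, 0.1]
gripper_width: 0.999
```

Request:
step_arm(motion=[[0, 0, 0, 0, 0, 0, 100], [0, 0, 0, 0, 0, 0, 160], [0, 0, 0, 0, 0, 0, 200], [0, 0, 0, 0, 0, 0, 255], [0, 0, 0, 0, 0, 0, 255], [0, 0, 0, 0, 0, 0, 255], [0, 0, 0, 0, 0, 0, 255]])

```text
time: 23.75
tool_pos: [0.5717, 0.2991, 0.0179]
tool_rot: [0.002, 0.013, 1.0, 0.001]
contact_force: [0.4, -1.0, 6.2]
gripper_width: 0.577
```

```bash
python3 go.py .679 -.0095 .18 88.5
```

```text
t 23.75 tcp [0.5717 0.2991 0.0179] jaw 88.56 tilt [0.0047 0.0014] F [ 0.4 -1.   6.2] w 0.577 j6 -1.18
row [ 0.215 -0.617  0.324 -0.001  0.003 -0.001]
```

Request:
step_arm(motion=[[0, 0, 0.03, 0, 0, 0, 255], [0, 0, 0.1, 0, 0, 0, 255], [0, 0, 0.18, 0, 0, 0, 255], [0.01, -0.02, 0.26, 0, 0, 0, 255], [0.03, -0.09, 0.31, 0, 0, 0, 255], [0.06, -0.18, 0.33, 0, 0, 0, 255], [0.09, -0.27, 0.33, 0, 0, 0, 255], [0.12, -0.36, 0.33, 0, 0, 0, 255], [0.15, -0.45, 0.33, 0, 0, 0, 255], [0.18, -0.53, 0.33, 0, 0, 0, 255]])

```text
time: 24.75
tool_pos: [0.6599, 0.0317, 0.1809]
tool_rot: [0.0, 0.013, 1.0, 0.0]
contact_force: [0.2, 0.5, -1.8]
gripper_width: 0.576
```

```bash
python3 go.py .679 -.0095 .165 88.5
```

```text
t 24.75 tcp [0.6599 0.0317 0.1809] jaw 88.53 tilt [0.0005 0.0006] F [ 0.2  0.5 -1.8] w 0.576 j6 -1.61
row [ 0.038 -0.082 -0.032 -0.     0.    -0.   ]
```

Request:
step_arm(motion=[[0.02, -0.04, -0.01, 0, 0, 0, 255], [0.034, -0.07, -0.02, 0, 0, 0, 255], [0.037, -0.083, -0.03, 0, 0, 0, 255], [0.037, -0.083, -0.032, 0, 0, 0, 255], [0.037, -0.083, -0.032, 0, 0, 0, 255]])

```text
time: 25.25
tool_pos: [0.678, -0.0064, 0.164]
tool_rot: [-0.0, 0.012, 1.0, 0.001]
contact_force: [0.1, -0.4, -1.9]
gripper_width: 0.574
```

```bash
python3 go.py .679 -.0095 .129 88.5;python3 look.py p .68 -.009 .13
```

```text
t 25.25 tcp [ 0.678  -0.0064  0.164 ] jaw 88.63 tilt [-0.0004  0.0014] F [ 0.1 -0.4 -1.9] w 0.574 j6 -1.67
row [ 0.002 -0.006 -0.07  -0.001 -0.    -0.001]
top px 325 174
side px 381 193
```

View pics/p_side.png

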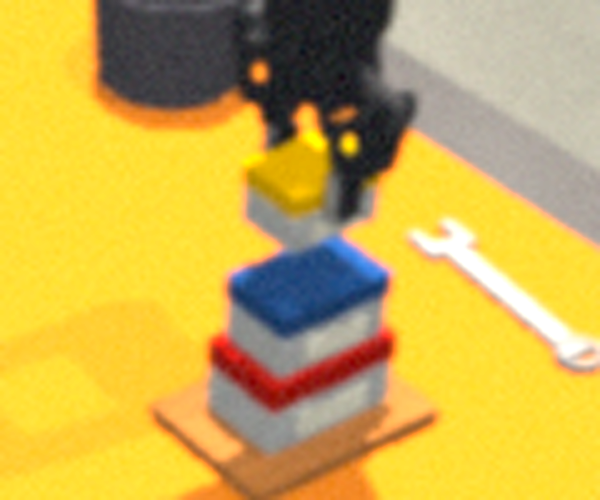

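Request:
step_arm(motion=[[0.001, -0.004, -0.02, 0, 0, 0, 255], [0.001, -0.004, -0.045, 0, 0, 0, 255], [0.001, -0.004, -0.06, 0, 0, 0, 255], [0.001, -0.004, -0.066, 0, 0, 0, 255], [0.001, -0.004, -0.066, 0, 0, 0, 255], [0.001, -0.004, -0.066, 0, 0, 0, 255]])

```text
time: 25.95
tool_pos: [0.6794, -0.0099, 0.1319]
tool_rot: [0.001, 0.013, 1.0, 0.0]
contact_force: [1.0, -0.3, -1.0]
gripper_width: 0.573
```

Request:
step_arm(motion=[[0, 0, -0.003, 0, 0, 0, 255], [0, 0, -0.003, 0, 0, 0, 255], [0, 0, -0.003, 0, 0, 0, 255]])

```text
time: 26.25
tool_pos: [0.6794, -0.0099, 0.1307]
tool_rot: [0.001, 0.013, 1.0, 0.0]
contact_force: [0.4, 0.4, -1.8]
gripper_width: 0.572
```

Request:
step_arm(motion=[[0, 0, -0.002, 0, 0, 0, 255], [0, 0, -0.002, 0, 0, 0, 255], [0, 0, -0.002, 0, 0, 0, 255]])

```text
time: 26.55
tool_pos: [0.6792, -0.0098, 0.1293]
tool_rot: [0.001, 0.013, 1.0, 0.0]
contact_force: [-0.2, -0.9, -2.5]
gripper_width: 0.573
```

```bash
python3 go.py .679 -.0095 .127 88.5;python3 look.py q .68 -.009 .13
```

```text
t 26.55 tcp [ 0.6792 -0.0098  0.1293] jaw 88.55 tilt [0.0013 0.0005] F [-0.2 -0.9 -2.5] w 0.573 j6 -1.67
row [-0.     0.001 -0.005 -0.     0.001 -0.001]
top px 325 174
side px 381 193
```

View pics/q_side.png

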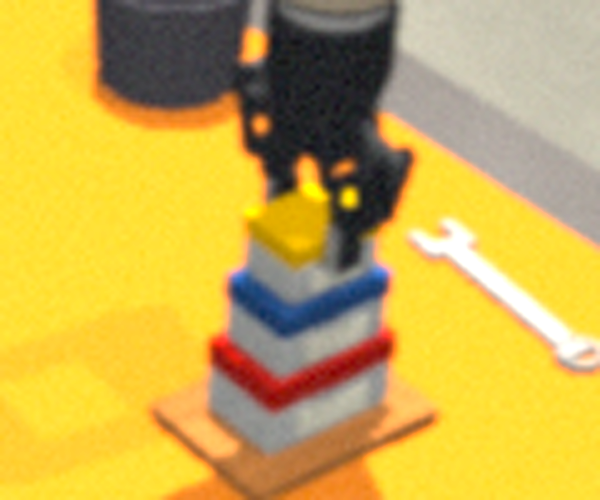

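Request:
step_arm(motion=[[0, 0, -0.003, 0, 0, 0, 255], [0, 0, -0.003, 0, 0, 0, 255], [0, 0, -0.003, 0, 0, 0, 255]])

```text
time: 26.95
tool_pos: [0.6791, -0.0098, 0.1277]
tool_rot: [0.001, 0.013, 1.0, 0.0]
contact_force: [0.7, -0.2, -1.2]
gripper_width: 0.574
```

Request:
step_arm(motion=[[0, 0, -0.002, 0, 0, 0, 255], [0, 0, -0.002, 0, 0, 0, 255], [0, 0, -0.002, 0, 0, 0, 255]])

```text
time: 27.25
tool_pos: [0.6793, -0.0098, 0.127]
tool_rot: [0.001, 0.013, 1.0, 0.0]
contact_force: [0.6, -0.6, -0.9]
gripper_width: 0.577
```

Request:
step_arm(motion=[[0, 0, -0.002, 0, 0, 0, 255], [0, 0, -0.002, 0, 0, 0, 255], [0, 0, -0.002, 0, 0, 0, 255]])

```text
time: 27.55
tool_pos: [0.6796, -0.0099, 0.1269]
tool_rot: [0.001, 0.013, 1.0, 0.0]
contact_force: [-3.1, 0.2, 4.6]
gripper_width: 0.576
```

Request:
step_arm(motion=[[0, 0, 0, 0, 0, 0, 60], [0, 0, 0, 0, 0, 0, 20], [0, 0, 0, 0, 0, 0, 0], [0, 0, 0, 0, 0, 0, 0], [0, 0, 0, 0, 0, 0, 0], [0, 0, 0.03, 0, 0, 0, 0], [0, 0, 0.08, 0, 0, 0, 0], [0, 0, 0.12, 0, 0, 0, 0], [-0.06, -0.05, 0.12, 0, 0, 0, 0], [-0.13, -0.12, 0.12, 0, 0, 0, 0]])

```text
time: 28.55
tool_pos: [0.6152, -0.0696, 0.1887]
tool_rot: [0.003, 0.011, 1.0, -0.0]
contact_force: [0.0, -1.4, -0.1]
gripper_width: 0.998
```

Request:
step_arm(motion=[[-0.06, -0.06, 0, 0, 0, 0, 0], [-0.12, -0.13, 0, 0, 0, 0, 0], [-0.18, -0.2, -0.01, 0, 0, 0, 0], [-0.21, -0.24, -0.02, 0, 0, 0, 0]])

```text
time: 28.95
tool_pos: [0.5078, -0.192, 0.1774]
tool_rot: [0.002, 0.014, 1.0, -0.001]
contact_force: [-0.2, 0.5, -0.2]
gripper_width: 1.001
```

```bash
cat > m6.py <<'E'
from h import *
F={c:cam(c) for c in("top","side")}
lh=.012
for FF in ({"top":F["top"]},{"side":F["side"]}):
    y=fit(FF,"yellow",.07,.05,.157-lh,.157,[.679,-.009,0])
    b=fit(FF,"blue",.086,.058,.115-lh,.115,[.679,-.009,0],ignore=corners(y,.07,.05,.115,.157))
    fit(FF,"red",.1,.066,.067-lh,.067,[.68,-.009,0],ignore=corners(b,.086,.058,.067,.115))
H=dict(tamper_c=.045,mat=0,tin_green_c=.024,cup_c=.03,pitcher_c=.0475,tumbler_c=.06)
for n,z in H.items():
    for c in F:
        for d in eyes.pinpoint(n,c)[:2]:
            print(n,c,np.round(d["uv"],1),round(d["p"],2),np.round(atz(F[c],d["uv"],z),3))
# tamper: disc (steel) top ellipse, handle
mm={c:matmask(F[c]) for c in F}
for FF in ({"top":F["top"]},{"side":F["side"]}): fit(FF,"mat",.12,.1,0,.006,[.57,.303,.12],masks=mm)
E
python3 m6.py; python3 look.py r .68 -.009 .1; python3 look.py s .402 -.289 .05; python3 go.py .402 -.289 .15 88
```

```text
yellow ['top'] xy [ 0.6786 -0.0104] yaw deg -2.0 sc 0.941 cost 20.5 area [350]
blue ['top'] xy [ 0.6757 -0.0083] yaw deg 0.9 sc 0.896 cost 1.0 area [63]
red ['top'] xy [ 0.6872 -0.0119] yaw deg -1.8 sc 0.914 cost 7.0 area [75]
yellow ['side'] xy [0.5586 0.0406] yaw deg -9.0 sc 0.059 cost 0.0 area [0]
blue ['side'] xy [0.5463 0.0358] yaw deg -75.0 sc 0.068 cost 11.0 area [11]
red ['side'] xy [ 0.474  -0.1327] yaw deg 62.8 sc -0.127 cost 60.0 area [60]
tamper_c top [414.  271.1] 0.66 [ 0.398 -0.296  0.045]
tamper_c side [368.7 308.5] 0.58 [ 0.398 -0.285  0.045]
mat top [230.  216.9] 0.72 [0.568 0.304 0.   ]
mat top [412.1 271.8] 0.61 [ 0.4 -0.3  0. ]
mat side [292.3 193.2] 0.65 [0.56  0.304 0.   ]
tin_green_c side [428.2 284.9] 0.8 [ 0.6   -0.302  0.024]
tin_green_c side [378.9 229. ] 0.37 [ 0.651 -0.04   0.024]
cup_c top [350.3 252. ] 0.79 [ 0.456 -0.095  0.03 ]
cup_c side [342.  264.1] 0.66 [ 0.457 -0.102  0.03 ]
pitcher_c top [162.6 247.2] 0.64 [0.455 0.507 0.048]
pitcher_c side [239.2 164.2] 0.9 [0.471 0.505 0.048]
tumbler_c top [497.5 264.1] 0.82 [ 0.425 -0.559  0.06 ]
tumbler_c side [457.5 368.1] 0.85 [ 0.434 -0.55   0.06 ]
mat ['top'] xy [0.567  0.2985] yaw deg 10.1 sc 0.925 cost 35.9 area [931]
mat ['side'] xy [0.571  0.2983] yaw deg 9.9 sc 0.864 cost 25.0 area [497]
top px 325 177
side px 381 201
top px 412 269
side px 370 307
t 29.85 tcp [ 0.5092 -0.1898  0.1758] jaw 88.55 tilt [0.0014 0.0006] F [ 0.6 -0.2  0.7] w 0.999 j6 -2.04
row [-0.214 -0.198 -0.052 -0.     0.001 -0.006]
```

View pics/r_side.png

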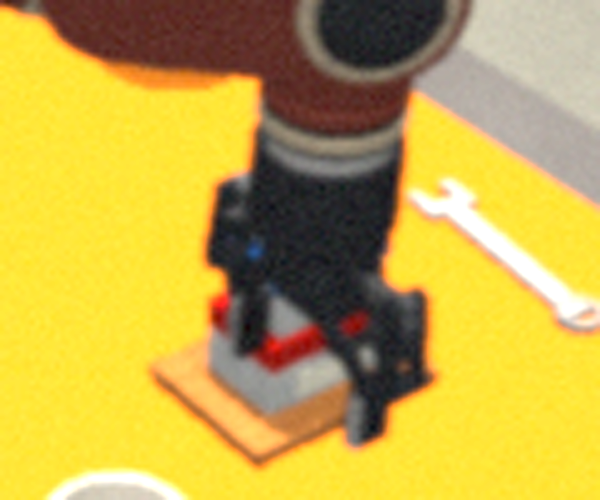

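View pics/s_side.png

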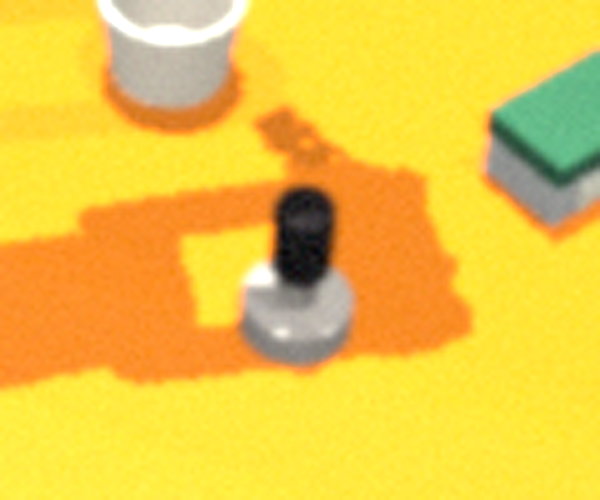

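View pics/s_top.png

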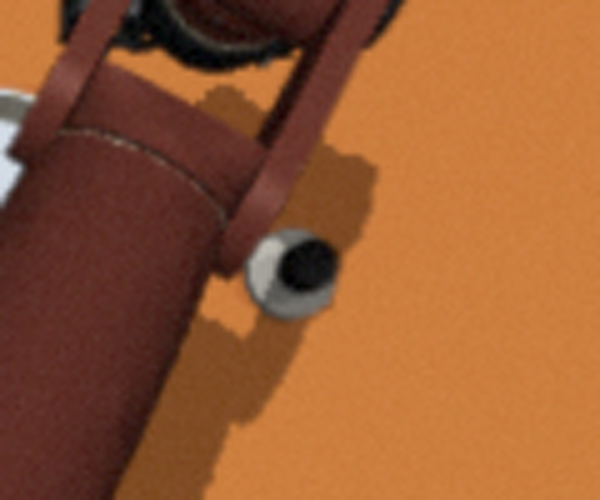

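Run:
```python
from h import *
F={c:cam(c) for c in("top","side")}
th=np.linspace(0,2*np.pi,24,endpoint=False)
def cyl(x,y,r,z0,z1): return np.array([[x+r*np.cos(t),y+r*np.sin(t),z] for z in(z0,z1) for t in th])
for c in F:
    im=cv2.imread(f"pics/{c}0.png") ; hsv=cv2.cvtColor(im,cv2.COLOR_BGR2HSV)
    u,v=proj(F[c],[[.402,-.289,.045]])[0].astype(int); roi=(u-30,v-30,60,60)
    h=hsv[v-30:v+30,u-30:u+30].astype(int)
    allm=(h[...,1]<110)|(h[...,2]<50); dark=(h[...,2]<45) if c=="top" else (h[...,2]<60)
    def lab(m):
        n,l,st,_=cv2.connectedComponentsWithStats(m.astype(np.uint8)); return (l==1+np.argmax(st[1:,4])).astype(float)
    allm=lab(allm);dark=lab(dark)
    for nm,m,fn in(("handle",dark,lambda p:hullmask(F[c],cyl(p[0],p[1],.016*p[2],.043,.09),roi)),
                ("all",allm,lambda p:np.maximum(hullmask(F[c],cyl(p[0],p[1],.016,.043,.09),roi),hullmask(F[c],cyl(p[0],p[1],.029*p[2],0,.022),roi)))):
        r=minimize(lambda p:abs(fn(p)-m).sum(),[.402,-.289,1.],method="Nelder-Mead",options=dict(initial_simplex=[[.402,-.289,1],[.412,-.289,1],[.402,-.279,1],[.402,-.289,.9]],xatol=1e-5,fatol=1e-3))
        print(c,nm,np.round(r.x,4),round(r.fun,1),m.sum())
```

```text
top handle [ 0.3923 -0.2877  0.8976] 11.7 97.0
top all [ 0.3931 -0.2884  0.976 ] 21.5 264.0
side handle [ 0.3958 -0.2908  0.7424] 15.2 170.0
side all [ 0.3974 -0.2894  0.9342] 89.0 502.0
```

Request:
step_arm(motion=[[-0.05, -0.05, 0, 0, 0, 0, 0], [-0.12, -0.11, -0.02, 0, 0, 0, 0], [-0.19, -0.165, -0.04, 0, 0, 0, 0], [-0.23, -0.198, -0.05, 0, 0, 0, 0], [-0.23, -0.198, -0.05, 0, 0, 0, 0], [-0.23, -0.198, -0.05, 0, 0, 0, 0]])

```text
time: 30.55
tool_pos: [0.3941, -0.289, 0.1509]
tool_rot: [0.001, 0.013, 1.0, 0.0]
contact_force: [0.3, 0.0, -0.6]
gripper_width: 1.005
```

```bash
python3 go.py .394 -.289 .049 88.5; python3 look.py t .402 -.289 .05;python3 look.py t2 .68 -.009 .1; python3 m6.py | head -6
```

```text
t 30.55 tcp [ 0.3941 -0.289   0.1509] jaw 88.47 tilt [0.0019 0.0008] F [ 0.3  0.  -0.6] w 1.005 j6 -2.33
row [-0.     0.    -0.204 -0.001  0.001  0.   ]
top px 412 269
side px 370 307
top px 325 177
side px 381 201
yellow ['top'] xy [ 0.6785 -0.0102] yaw deg -1.3 sc 0.933 cost 21.0 area [351]
blue ['top'] xy [ 0.6758 -0.0087] yaw deg 0.9 sc 0.9 cost 0.9 area [66]
red ['top'] xy [ 0.6769 -0.0108] yaw deg -3.4 sc 0.938 cost 3.2 area [74]
yellow ['side'] xy [0.5586 0.0406] yaw deg -9.0 sc 0.059 cost 0.0 area [0]
blue ['side'] xy [0.5586 0.0406] yaw deg -9.0 sc 0.059 cost 0.0 area [0]
red ['side'] xy [0.5695 0.0482] yaw deg -17.6 sc 0.45 cost 161.0 area [178]
```

View pics/t_side.png

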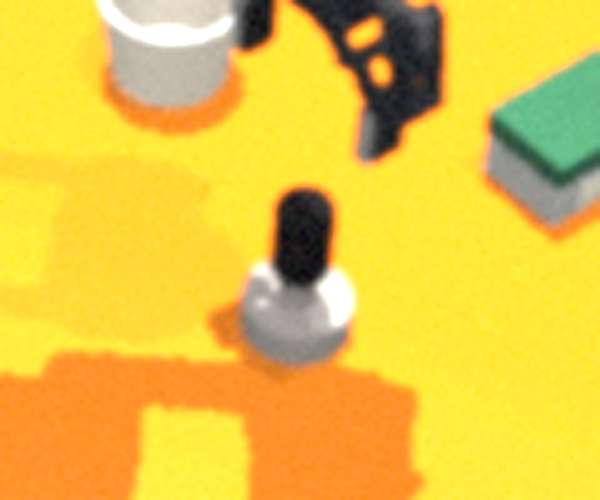

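View pics/t2_side.png

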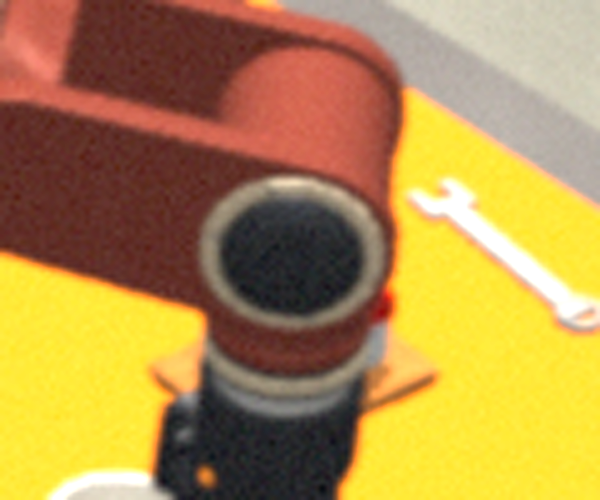

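Request:
step_arm(motion=[[0, 0, -0.03, 0, 0, 0, 0], [0, 0, -0.08, 0, 0, 0, 0], [0, 0, -0.13, 0, 0, 0, 0], [0, 0, -0.17, 0, 0, 0, 0], [0, 0, -0.195, 0, 0, 0, 0], [0, 0, -0.204, 0, 0, 0, 0], [0, 0, -0.204, 0, 0, 0, 0]])

```text
time: 32.15
tool_pos: [0.3939, -0.2886, 0.0482]
tool_rot: [0.0, 0.013, 1.0, 0.001]
contact_force: [0.2, -0.0, -0.3]
gripper_width: 1.0
```

```bash
python3 go.py .394 -.289 .049 88.5; python3 look.py u .402 -.289 .05
```

```text
t 32.15 tcp [ 0.3939 -0.2886  0.0482] jaw 88.55 tilt [0.0005 0.0014] F [ 0.2 -0.  -0.3] w 1.0 j6 -2.33
row [ 0.    -0.001  0.002 -0.001  0.    -0.001]
top px 412 269
side px 370 307
```

View pics/u_side.png

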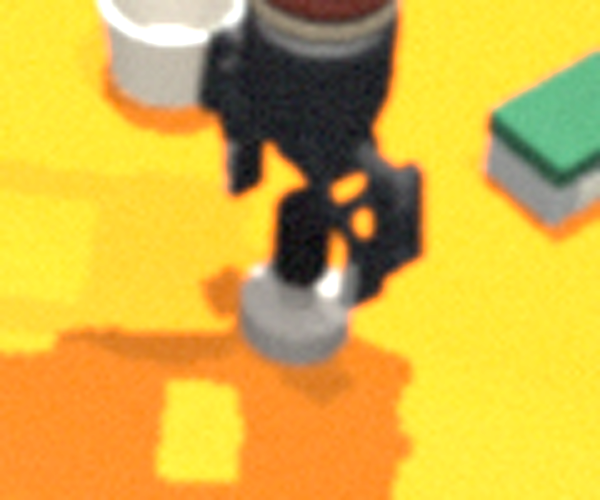

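View pics/u_top.png

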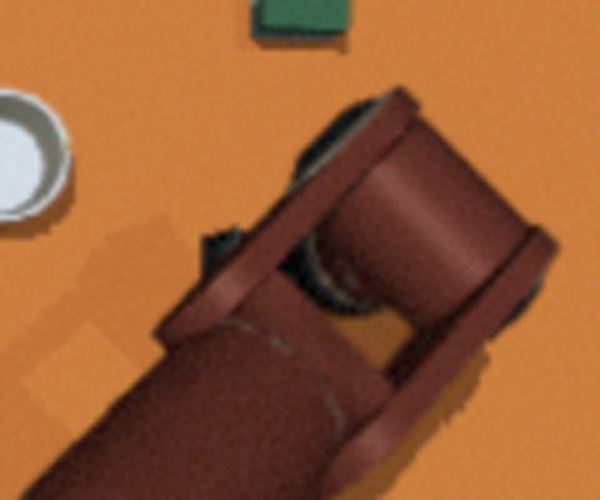

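Request:
step_arm(motion=[[0, 0, 0, 0, 0, 0, 100], [0, 0, 0, 0, 0, 0, 140], [0, 0, 0, 0, 0, 0, 170], [0, 0, 0, 0, 0, 0, 200], [0, 0, 0, 0, 0, 0, 255], [0, 0, 0, 0, 0, 0, 255], [0, 0, 0, 0, 0, 0, 255], [0, 0, 0, 0, 0, 0, 255]])

```text
time: 33.05
tool_pos: [0.3946, -0.289, 0.0494]
tool_rot: [0.001, 0.013, 1.0, 0.0]
contact_force: [-0.9, 1.8, 4.7]
gripper_width: 0.362
```

```bash
python3 go.py .569 .299 .16 88.5;python3 look.py v .402 -.289 .05
```

```text
t 33.05 tcp [ 0.3946 -0.289   0.0494] jaw 88.55 tilt [0.0021 0.0002] F [-0.9  1.8  4.7] w 0.362 j6 -2.33
row [ 3.490e-01  1.176e+00  2.210e-01 -0.000e+00  1.000e-03 -1.000e-03]
top px 412 269
side px 370 307
```

View pics/v_side.png

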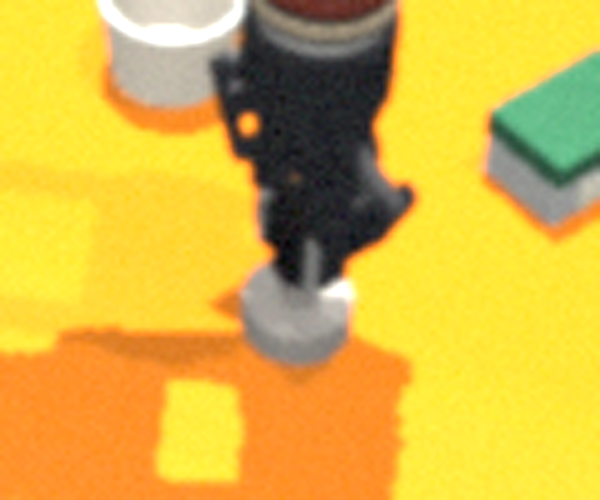

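Request:
step_arm(motion=[[0, 0, 0.03, 0, 0, 0, 255], [0, 0, 0.08, 0, 0, 0, 255], [0, 0, 0.14, 0, 0, 0, 255], [0, 0, 0.2, 0, 0, 0, 255], [0.01, 0.02, 0.24, 0, 0, 0, 255], [0.02, 0.07, 0.25, 0, 0, 0, 255], [0.04, 0.14, 0.25, 0, 0, 0, 255], [0.065, 0.21, 0.25, 0, 0, 0, 255], [0.085, 0.28, 0.25, 0, 0, 0, 255], [0.105, 0.35, 0.25, 0, 0, 0, 255]])

```text
time: 34.15
tool_pos: [0.446, -0.1122, 0.1722]
tool_rot: [-0.0, 0.013, 1.0, 0.001]
contact_force: [-0.2, -0.4, -2.3]
gripper_width: 0.358
```

Request:
step_arm(motion=[[0.02, 0.07, 0, 0, 0, 0, 255], [0.04, 0.14, 0, 0, 0, 0, 255], [0.06, 0.21, 0, 0, 0, 0, 255], [0.085, 0.28, 0, 0, 0, 0, 255], [0.105, 0.35, 0, 0, 0, 0, 255], [0.125, 0.42, 0, 0, 0, 0, 255], [0.145, 0.49, 0, 0, 0, 0, 255], [0.165, 0.56, 0, 0, 0, 0, 255], [0.185, 0.63, 0, 0, 0, 0, 255], [0.205, 0.69, 0, 0, 0, 0, 255]])

```text
time: 35.15
tool_pos: [0.5484, 0.2326, 0.1717]
tool_rot: [-0.001, 0.012, 1.0, -0.0]
contact_force: [0.3, -0.3, -3.3]
gripper_width: 0.363
```

```bash
python3 go.py .569 .299 .12 88.5
```

```text
t 35.15 tcp [0.5484 0.2326 0.1717] jaw 88.59 tilt [-0.0013 -0.0005] F [ 0.3 -0.3 -3.3] w 0.363 j6 -1.27
row [ 0.041  0.133 -0.103  0.    -0.001 -0.001]
```

Request:
step_arm(motion=[[0.02, 0.06, 0, 0, 0, 0, 255], [0.036, 0.11, -0.02, 0, 0, 0, 255], [0.041, 0.13, -0.05, 0, 0, 0, 255], [0.041, 0.132, -0.08, 0, 0, 0, 255], [0.041, 0.132, -0.1, 0, 0, 0, 255], [0.041, 0.132, -0.1, 0, 0, 0, 255], [0.041, 0.132, -0.1, 0, 0, 0, 255]])

```text
time: 35.85
tool_pos: [0.5694, 0.2961, 0.1233]
tool_rot: [0.0, 0.013, 1.0, -0.0]
contact_force: [-0.6, -0.4, -3.1]
gripper_width: 0.36
```

```bash
python3 go.py .569 .299 .057 88.5;python3 look.py w .569 .299 .05;python3 look.py w2 .68 -.009 .1; python3 m6.py|head -6
```

```text
t 35.85 tcp [0.5694 0.2961 0.1233] jaw 88.49 tilt [ 0.0005 -0.0001] F [-0.6 -0.4 -3.1] w 0.36 j6 -1.18
row [-0.001  0.006 -0.133  0.     0.     0.   ]
top px 228 213
side px 294 180
top px 325 177
side px 381 201
yellow ['top'] xy [ 0.6786 -0.0104] yaw deg -2.5 sc 0.934 cost 20.8 area [351]
blue ['top'] xy [ 0.676  -0.0091] yaw deg 1.3 sc 0.906 cost 1.3 area [63]
red ['top'] xy [ 0.677  -0.0105] yaw deg -4.1 sc 0.936 cost 3.3 area [74]
yellow ['side'] xy [ 0.6833 -0.0092] yaw deg 0.1 sc 0.907 cost 19.4 area [274]
blue ['side'] xy [ 0.6771 -0.0142] yaw deg -0.6 sc 0.861 cost 10.3 area [147]
red ['side'] xy [ 0.6744 -0.0158] yaw deg -1.2 sc 0.885 cost 10.2 area [192]
```

View pics/w_side.png

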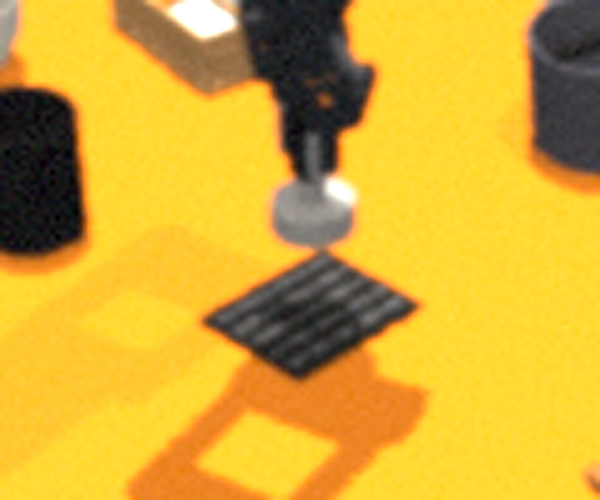

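View pics/w2_side.png

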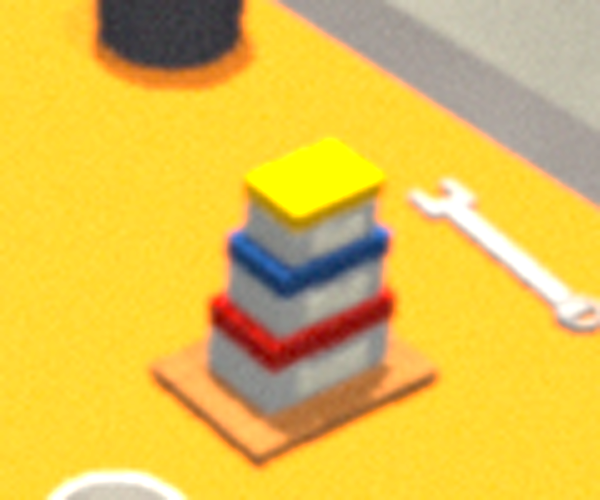

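Request:
step_arm(motion=[[-0.001, 0.004, -0.03, 0, 0, 0, 255], [-0.001, 0.004, -0.07, 0, 0, 0, 255], [-0.001, 0.004, -0.1, 0, 0, 0, 255], [-0.001, 0.004, -0.118, 0, 0, 0, 255], [-0.001, 0.004, -0.124, 0, 0, 0, 255], [-0.001, 0.004, -0.124, 0, 0, 0, 255], [-0.001, 0.004, -0.124, 0, 0, 0, 255]])

```text
time: 37.45
tool_pos: [0.5699, 0.2995, 0.0627]
tool_rot: [0.001, 0.013, 1.0, 0.001]
contact_force: [-0.3, 0.2, -2.4]
gripper_width: 0.36
```

Request:
step_arm(motion=[[0, 0, -0.003, 0, 0, 0, 255], [0, 0, -0.003, 0, 0, 0, 255], [0, 0, -0.003, 0, 0, 0, 255]])

```text
time: 37.75
tool_pos: [0.5694, 0.2992, 0.0607]
tool_rot: [0.001, 0.013, 1.0, 0.0]
contact_force: [0.5, -0.5, -2.5]
gripper_width: 0.366
```

```bash
python3 go.py .569 .299 .055 88.5;python3 look.py x .569 .299 .05
```

```text
t 37.75 tcp [0.5694 0.2992 0.0607] jaw 88.55 tilt [0.002  0.0008] F [ 0.5 -0.5 -2.5] w 0.366 j6 -1.18
row [-0.001 -0.    -0.011 -0.001  0.001 -0.001]
top px 228 213
side px 294 180
```

View pics/x_side.png

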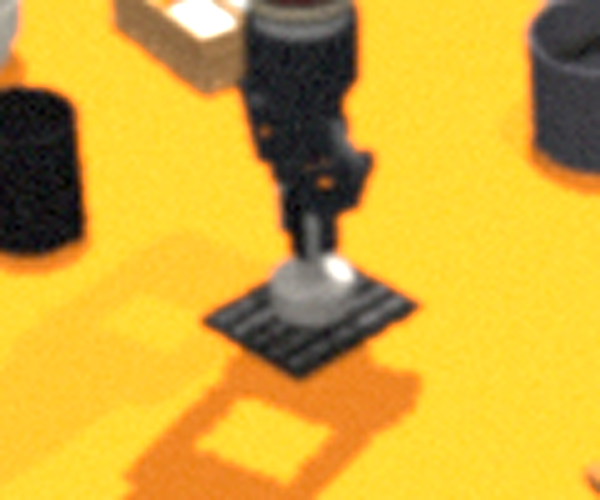

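Request:
step_arm(motion=[[0, 0, -0.004, 0, 0, 0, 255], [0, 0, -0.007, 0, 0, 0, 255], [0, 0, -0.007, 0, 0, 0, 255]])

```text
time: 38.15
tool_pos: [0.5689, 0.2991, 0.0563]
tool_rot: [0.0, 0.013, 1.0, 0.0]
contact_force: [-0.6, 0.4, -2.6]
gripper_width: 0.362
```

Request:
step_arm(motion=[[0, 0, -0.002, 0, 0, 0, 255], [0, 0, -0.003, 0, 0, 0, 255], [0, 0, -0.003, 0, 0, 0, 255]])

```text
time: 38.45
tool_pos: [0.5693, 0.2992, 0.0555]
tool_rot: [0.001, 0.013, 1.0, 0.0]
contact_force: [-0.1, 0.0, -1.9]
gripper_width: 0.362
```

Request:
step_arm(motion=[[0, 0, -0.002, 0, 0, 0, 255], [0, 0, -0.002, 0, 0, 0, 255], [0, 0, -0.002, 0, 0, 0, 255]])

```text
time: 38.75
tool_pos: [0.5695, 0.2993, 0.0555]
tool_rot: [0.001, 0.013, 1.0, 0.0]
contact_force: [-2.9, -1.0, 5.8]
gripper_width: 0.36
```

Request:
step_arm(motion=[[0, 0, 0, 0, 0, 0, 140], [0, 0, 0, 0, 0, 0, 110], [0, 0, 0, 0, 0, 0, 60], [0, 0, 0, 0, 0, 0, 0], [0, 0, 0, 0, 0, 0, 0], [0, 0, 0, 0, 0, 0, 0], [0, 0, 0.03, 0, 0, 0, 0], [0, 0, 0.08, 0, 0, 0, 0], [0, 0, 0.15, 0, 0, 0, 0], [0, 0, 0.22, 0, 0, 0, 0]])

```text
time: 39.75
tool_pos: [0.5691, 0.2991, 0.1663]
tool_rot: [0.001, 0.013, 1.0, 0.0]
contact_force: [0.9, -0.1, 0.4]
gripper_width: 1.003
```

Request:
step_arm(motion=[[-0.06, -0.05, 0.02, 0, 0, 0, 0], [-0.13, -0.1, 0.04, 0, 0, 0, 0], [-0.2, -0.14, 0.06, 0, 0, 0, 0], [-0.27, -0.16, 0.06, 0, 0, 0, 0], [-0.3, -0.16, 0.06, 0, 0, 0, 0], [-0.3, -0.16, 0.06, 0, 0, 0, 0]])

```text
time: 40.35
tool_pos: [0.4181, 0.2191, 0.1957]
tool_rot: [0.002, 0.012, 1.0, 0.001]
contact_force: [0.2, 0.8, 0.5]
gripper_width: 1.0
```

```bash
python3 m6.py; python3 look.py y .569 .299 .05
python3 - <<'E'
from h import *
for c in("top","side"): cv2.imwrite(f"pics/end_{c}.png",cam(c)["pixels"][:,:,::-1])
E
```

```text
yellow ['top'] xy [ 0.6782 -0.0104] yaw deg -1.5 sc 0.944 cost 21.6 area [354]
blue ['top'] xy [ 0.6755 -0.0081] yaw deg 1.0 sc 0.893 cost 1.1 area [62]
red ['top'] xy [ 0.6783 -0.0091] yaw deg 0.5 sc 0.946 cost 6.0 area [73]
yellow ['side'] xy [ 0.6833 -0.0091] yaw deg -1.0 sc 0.895 cost 20.6 area [272]
blue ['side'] xy [ 0.6764 -0.0151] yaw deg -1.1 sc 0.842 cost 10.1 area [145]
red ['side'] xy [ 0.6722 -0.0173] yaw deg -1.4 sc 0.848 cost 10.1 area [193]
tamper_c top [229.8 210.6] 0.65 [0.58  0.296 0.045]
tamper_c side [295.  176.6] 0.76 [0.588 0.326 0.045]
mat top [352.6 254.1] 0.69 [ 0.454 -0.105  0.   ]
mat top [230.1 214.7] 0.54 [0.576 0.304 0.   ]
mat side [297.1 191.8] 0.65 [0.578 0.301 0.   ]
tin_green_c top [408.1 211. ] 0.79 [ 0.597 -0.283  0.024]
tin_green_c side [429.6 285.2] 0.72 [ 0.602 -0.305  0.024]
cup_c top [352.2 252.6] 0.63 [ 0.454 -0.101  0.03 ]
cup_c side [344.  264.6] 0.78 [ 0.46  -0.107  0.03 ]
pitcher_c top [163.5 244. ] 0.55 [0.465 0.505 0.048]
pitcher_c side [238.6 160.7] 0.89 [0.481 0.526 0.048]
tumbler_c top [497.1 263.9] 0.87 [ 0.425 -0.558  0.06 ]
tumbler_c top [229.9 217.2] 0.47 [0.555 0.292 0.06 ]
tumbler_c side [460.6 370.3] 0.87 [ 0.435 -0.558  0.06 ]
mat ['top'] xy [0.5827 0.2923] yaw deg 10.6 sc 0.702 cost 403.2 area [678]
mat ['side'] xy [0.5714 0.3004] yaw deg 10.6 sc 0.883 cost 101.5 area [588]
top px 228 213
side px 294 180
```

View pics/y_side.png

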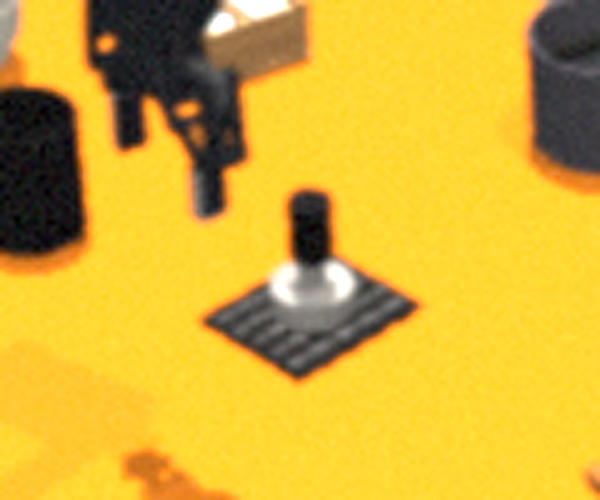

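View pics/y_top.png

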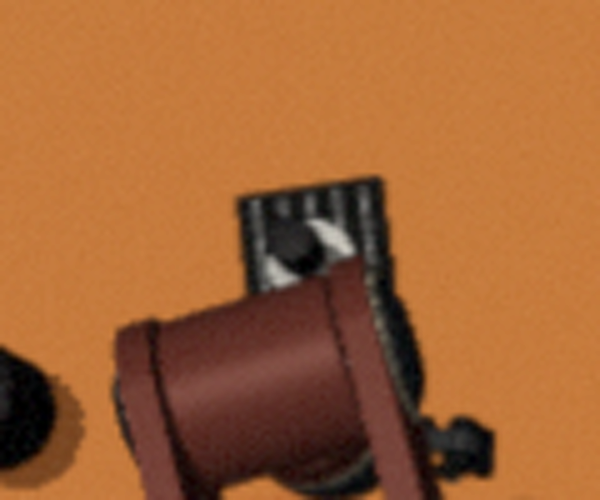

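View pics/end_top.png

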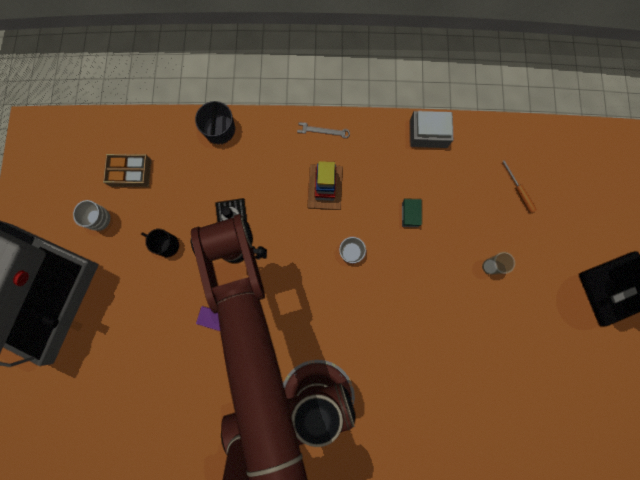

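View pics/end_side.png

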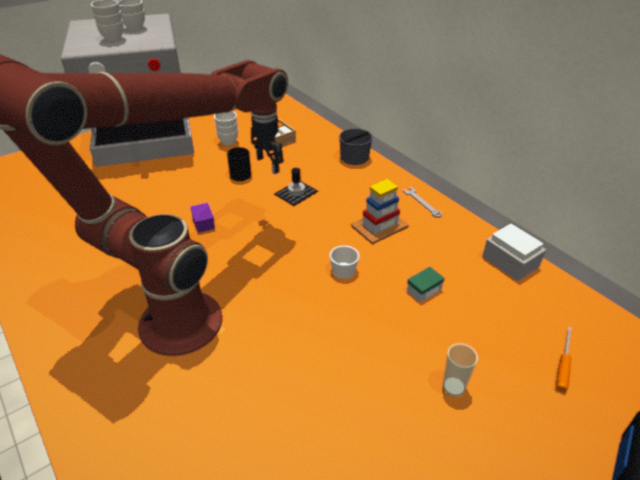

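Request:
step_arm(motion=[[-0.0, -0.05, 0.02, 0, 0, 0, 0], [0, -0.13, 0.04, 0, 0, 0, 0], [0, -0.21, 0.06, 0, 0, 0, 0], [0, -0.29, 0.06, 0, 0, 0, 0], [0, -0.36, 0.06, 0, 0, 0, 0], [0, -0.36, 0.06, 0, 0, 0, 0]])

```text
time: 41.85
tool_pos: [0.4193, 0.0362, 0.2246]
tool_rot: [0.001, 0.015, 1.0, -0.0]
contact_force: [-0.0, 0.7, 0.1]
gripper_width: 0.996
```

```bash
python3 look.py z .569 .299 .03
python3 - <<'E'
from h import *
th=np.linspace(0,2*np.pi,24,endpoint=False)
def cyl(x,y,r,z0,z1): return np.array([[x+r*np.cos(t),y+r*np.sin(t),z] for z in(z0,z1) for t in th])
for c,x0,y0 in(("top",168,163),("side",234,130)):
    f=cam(c)
    overlay(f,[cyl(.569,.299,.029,.006,.028),cyl(.569,.299,.016,.049,.096),corners([.569,.299,.17],.12,.1,0,.006)],(x0,y0,120,100),5,f"pics/ov_{c}.png")
E
```

```text
top px 229 214
side px 295 185
```

View pics/ov_top.png

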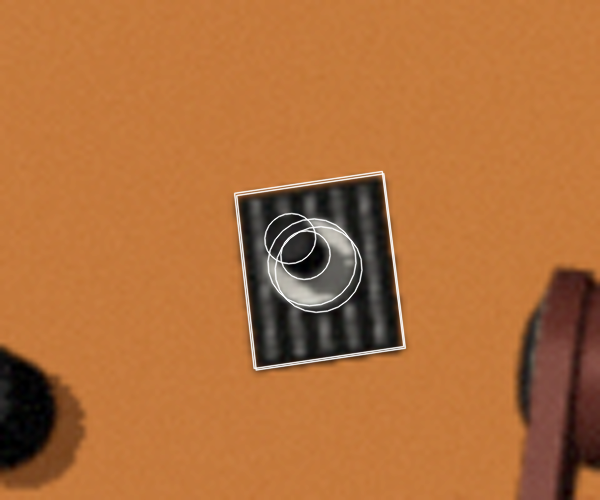

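View pics/ov_side.png

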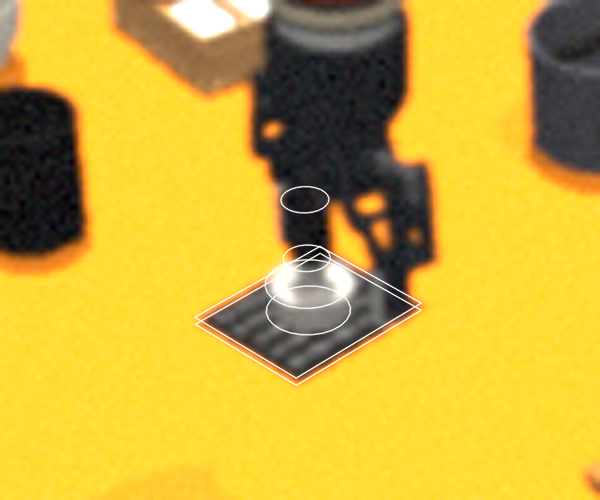

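```bash
python3 -c "
from plant import manip
print(manip.job_done())"
```

```text
the job is handed in; nothing more can be done
None
```

The table is tidied in the order you gave, and the job was handed in at about 42 s; the interface reported no verdict. Each item was lowered until the wrist force showed contact, then let go:

1. The yellow tin went onto the mat.
2. The red tin went onto the board.
3. The blue tin went onto the red one.
4. The yellow tin went onto the blue one.
5. The tamper went onto the empty mat.

**Last checks**
- **Stack, top camera:** all three tins are within about 3 mm of each other and of the board centre, which I measured at (0.680, -0.009) m. They are square to within a few degrees.
- **Stack, side camera:** it disagreed somewhat. It put red about 11 mm from the board centre (limit 15 mm), blue 5 mm from red, and yellow 9 mm from blue (limit 12 mm). Its y readings of the red and blue tins' lids also came out about 4 mm lower than the top camera's before anything was stacked, so I trusted the top view and the gripper pose.
- **Tamper:** an overlay drawn at the mat centre matches the upright tamper to a few millimetres in both cameras. The network's side-camera point for it was about 30 mm off, which I put down to a detection error because the overlay contradicts it.
- **Green tin, cup, pitcher and glass:** none looks moved or tipped in the final pictures. The network's positions for them scattered by up to about 2 cm between looks.

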